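# Pack the stock tub, snap its lid on and switch off the bench lights

## Task

Close down the packing bench: put every stock jar from the bench into the open tub, then press the loose lid onto the tub until it lies flat on the rim and both side clips have snapped over it, and only then sweep the row of bench-light switches off. Leave the carton, the tape roll and the mug where they are.

Things in the scene. Friction and masses are not known exactly. Their poses are not given: they have to be found in the camera images.
- tub_rim (a point): Open white plastic tub, 258 long x 112 wide x 84 high (mm), in a low aluminium tray fixed to the bench: it cannot move. Inside 250 x 104; walls and floor 4 thick, inner floor 80 below this point. This point: centre of the mouth, level with the rim; x along the long side, y across, z up. A grey springy clip stands at the middle of each long side.
- clip_a (a joint): Clip 60 wide at the middle of the tub's +y side: 0 = upright (at rest, or hooked over the shut lid), positive = bent outwards (rad). Its nose reaches in to y = 54 mm at 8 above the rim; from there a ramp rises outwards to y = 62 at 31 above the rim. The lid, pressed straight down, rides down the ramp, bends it to about 0.1, and it springs back over the lid.
- clip_b (a joint): The same clip on the tub's -y side, its nose at y = -54 mm. Both clips together need a push of about 8 to 18 N on the lid; the lid's own weight does not close them.
- lid_grip (a point): Green tub lid, 160 g, loose, right side up: plate 258 x 116 x 5 mm, on its middle a grip bar 90 long, 18 wide, 24 high along the long side. This point: lid centre, 14 above the plate's top, 10 below the bar's top; x along the bar, z up. Rails 7 deep under the plate fit inside the tub with 2.5 play a side. Fits either way round. Snapped shut, this point is 19 above the rim.
- switch0 (a joint): First of 5 black paddle switches in a row on the bank, 36 mm apart, at y = -72. 0 to 0.2 rad = standing (on); it leans towards the bank's +y as it grows, to 1.3 = down. Off from 0.8. Stays where left (0.04 N m friction), cannot lean to -y. Paddle 24 wide (x), 7 thick, hinged 2 below the housing top, tip 38 above it when upright.
- bank_top (a point): Bench-light switch bank: grey housing 60 x 240 x 40 mm fixed on the bench. This point: centre of its top face; y along the row, in the direction in which the paddles go off; z up. A closed fingertip drawn along the row towards +y about 15 above this face lays every paddle down in one stroke. The housing begins at y = -120, 48 before the first paddle.
- switch1 (a joint): Paddle switch at y = -36 mm on the bank, as switch0.
- switch2 (a joint): Paddle switch at y = 0 mm on the bank, as switch0.
- switch3 (a joint): Paddle switch at y = 36 mm on the bank, as switch0.
- switch4 (a joint): Paddle switch at y = 72 mm on the bank, as switch0.
- jar0_c (a point): Stock jar, upright on the bench: clear plastic with a black screw cap, 42 mm diameter, 65 high, 140 g, straight-sided. This point: its centre, half-way up; z along its axis. May be absent.
- jar1_c (a point): Stock jar, upright on the bench: clear plastic with a black screw cap, 42 mm diameter, 65 high, 140 g, straight-sided. This point: its centre, half-way up; z along its axis. May be absent.
- jar2_c (a point): Stock jar, upright on the bench: clear plastic with a black screw cap, 42 mm diameter, 65 high, 140 g, straight-sided. This point: its centre, half-way up; z along its axis. May be absent.
- jar3_c (a point): Stock jar, upright on the bench: clear plastic with a black screw cap, 42 mm diameter, 65 high, 140 g, straight-sided. This point: its centre, half-way up; z along its axis. May be absent.
- jar4_c (a point): Stock jar, upright on the bench: clear plastic with a black screw cap, 42 mm diameter, 65 high, 140 g, straight-sided. This point: its centre, half-way up; z along its axis. May be absent.
- carton: Closed cardboard carton 110 x 150 x 75 mm, a bystander; origin under its centre.
- tape_roll: Orange roll of packing tape lying flat, 100 mm diameter, 48 high, a bystander; origin under its centre.
- mug: White mug, 76 mm diameter, 90 high, a bystander; origin under its centre.

How it is judged:
By the outcome, as a careful person would: the job done as asked, in the order asked, and still so for the second after the job is handed in, with the robot touching nothing.
Of jar0, jar1, jar2, jar3, jar4 only 3 to 5 are there at a start; the rules pass over those that are not, and their reading is None.
At some moment in a run one of jar0, jar1, jar2, jar3, jar4, lid may be knocked a few centimetres aside while the robot is not near it.
Once in a run the grip may slacken for a moment while it holds something.
It also fails if it takes over 210 s, if anything falls off the work surface, if the arm or the gripper's body presses on something with over 40 N, if the wrist force passes 120 N, or if a joint passes its speed limit or range.

## Robot

A 6-joint arm with a two-finger parallel gripper is mounted at the origin on the work surface. World frame = base frame: x ahead of the robot, y to its left, z up, the work surface at z = 0. Lengths are in mm, angles in degrees, forces in N, time in s.
With the tool pointing down it reaches from about 350 to 850 mm from the base axis. Payload 8.1 kg.
Tool frame: the origin (TCP) lies midway between the tips of the shut fingers; the grasp point (between the pads) lies hold_point_z behind it (hold_point_z is the distance from the TCP to the grasp point, in mm); z points along the fingers, x is the direction in which the jaws open and shut, and the axes are right-handed (so a half turn about z gives the same grasp; the last joint's range is limited). The gripper opens to 85 mm and grips with 20 to 120 N. Pads are 22 mm wide; open, the fingers measure 114 mm over their backs; the gripper's body (76 mm by 85 mm) begins 54 mm behind the grasp point. The pads swing forward as they close: fully open they stand 13 mm farther back than shut.
Start: joints at [-73.304, 7.471, 85.268, -0, 87.261, -4.893], TCP at [220.788, -557.905, 205.292] pointing down, gripper open.
Joint ranges: [-169.43, 169.43], [-51.17, 129.36], [1.28, 143.12], [-76.62, 256.62], [0, 156.53], [-152.29, 152.29]. Speed limits (degrees/s): [136.94, 136.94, 159.86, 180, 180, 180].

## Interface

Orientations are given as [roll, pitch, yaw] about the fixed x, y, z axes, in that order (R = Rz(yaw) Ry(pitch) Rx(roll)).
In Python, from bench import * gives the robot as it stands.
- The arm moves only by the shell command python3 -m pendant 'ROWS' [OPENING] [FORCE]. ROWS is JSON, a list that holds one entry, the list of rows, each a list of 4 numbers: the shift along the tool's x, y, z normalised to -1 to 1, where 1 is 0.02 m, then the turn about the tool's z normalised to -1 to 1, where 1 is 0.08 rad. A call has exactly 10 rows; each row shifts and turns the pose as measured when the row begins, along the tool's axes as they then stand; what a row does not reach is not made up. A row lasts 1/12 s, in which the tool goes at most 41.7 mm and 7.16 degrees, less where a joint would pass 70% of its speed; a pose out of reach is approached as far as the arm can. A call with a number of a shift or a turn outside -1 to 1 is refused whole. A call with a gripper value outside its range is refused whole. OPENING is the gripper's target within -1 to 1 (fully open at 1, half-way at 0, shut at -1), set as the call begins (- or left out, the last holds). The fingers move at their own pace and stop on an object; FORCE is the grip in N (left out, the last holds). Time passes only in rows, so rows that do not move let the fingers close, or fill a call up. It gives the time, the measured TCP pose, the force and the opening at its end, in the units of the state.
- sense(): the state, without advancing time (a new reading comes with each control period).
- snapshot(name): name is "scene" or "top" or "wrist"; returns the picture (384x512x3 uint8, red, green, blue); there is no depth.
- calibration(name): a dict with "mtx" (3x3 intrinsics, pixels), "D" ([k1, k2, p1, p2, k3] as OpenCV has them; the pictures are not rectified), "world_to_cam" (4x4, takes a point from world to camera coordinates); the wrist camera has in their place "hand_eye" (4x4, takes a point from camera to tool coordinates, whose origin is the TCP and whose axes are the tool frame's). Camera axes: x right, y down, z forward; pixel columns grow to the right and rows downward; lengths in mm; the calibration is good to about 2 mm. A picture is of the moment at which its call begins: read the wrist's pose just before it. calibration takes no time and is no camera call.
- hand_in(): hands the job in, once; it reports no verdict.
The state is a dict: "time": time; "joint_pos": joint angles; "qd": joint speeds; "joint_efforts": joint torques, N m; "tool_pos": TCP position; "tcp_rot": TCP orientation; "ft_force": force on the tool from outside, world axes, zero at the start; "wrist_torque": the same for the moment, N m; "finger_gap": finger opening in mm.
Only numpy, scipy, OpenCV 4.12 (cv2) and the standard library are available. Lean on these libraries where they do the work, as an engineer would, in place of code of your own. Each camera call takes 0.05 s, during which the arm holds its last target.

## Working session

There is one attempt and no reset: what is moved stays moved. The work goes in short steps, Python scripts to look and compute and a shell command to move; the robot and the scene stay as the last step left them, time stands still between calls to the robot, and variables do not carry over. Pictures are saved under pics/ and viewed, and the job is handed in when it is done.

```bash
ls; mkdir -p pics
python3 - <<'E'
from bench import *
import cv2
s=sense(); print(s)
for n in ["scene","top","wrist"]:
    im=snapshot(n); cv2.imwrite(f"pics/{n}0.png",im[:,:,::-1]); c=calibration(n); print(n,c)
E
```

```text
pics
{'time': 0.0, 'joint_pos': array([-7.33033193e+01,  7.51476912e+00,  8.53290561e+01,  7.31089577e-04,
        8.72611142e+01, -4.89297632e+00]), 'qd': array([-0.10994381, -0.019697  ,  0.04424732,  0.09190434,  0.01988021,
       -0.02577524]), 'joint_efforts': array([ 5.64181755e-04, -5.69400179e+01, -5.00547659e+01, -1.28106408e-04,
        1.48261338e-02,  4.14177782e-05]), 'tool_pos': array([ 220.62988507, -557.32737677,  204.25014325]), 'tcp_rot': array([-1.79990322e+02,  1.04494626e-01, -6.84103698e+01]), 'ft_force': array([-0.00253034,  0.44560449, -0.49631153]), 'wrist_torque': array([0.00362723, 0.03969278, 0.02391226]), 'finger_gap': 85.1942212673638}
scene {'mtx': array([[362.30957297,   0.        , 260.36660341],
       [  0.        , 362.30957297, 190.63968106],
       [  0.        ,   0.        ,   1.        ]]), 'D': array([0.03211827, 0.        , 0.        , 0.        , 0.        ]), 'world_to_cam': array([[-7.83465675e-01,  6.21343219e-01, -1.06836239e-02,
         4.14629645e+02],
       [ 3.76912503e-01,  4.61448300e-01, -8.03120434e-01,
        -2.01653300e+0
[... 681 characters left out ...]
31608e+03],
       [ 0.00000000e+00,  0.00000000e+00,  0.00000000e+00,
         1.00000000e+00]])}
wrist {'mtx': array([[339.23085629,   0.        , 260.07552703],
       [  0.        , 339.23085629, 195.17197159],
       [  0.        ,   0.        ,   1.        ]]), 'D': array([-0.03201476,  0.        ,  0.        ,  0.        ,  0.        ]), 'hand_eye': array([[ 9.99999824e-01,  1.69349272e-04,  5.68503451e-04,
        -1.04981756e+00],
       [-3.09744928e-04,  9.66422312e-01,  2.56958789e-01,
        -6.48761947e+01],
       [-5.05898636e-04, -2.56958919e-01,  9.66422194e-01,
        -1.67933305e+02],
       [ 0.00000000e+00,  0.00000000e+00,  0.00000000e+00,
         1.00000000e+00]])}
```

View pics/scene0.png

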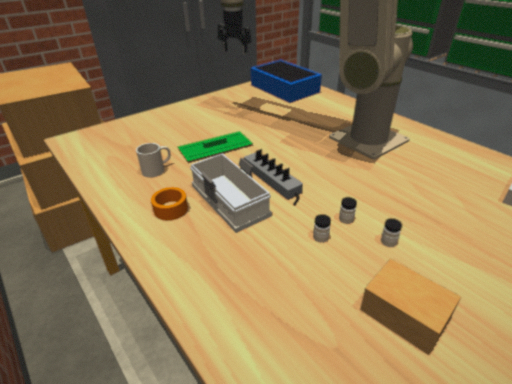

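View pics/top0.png

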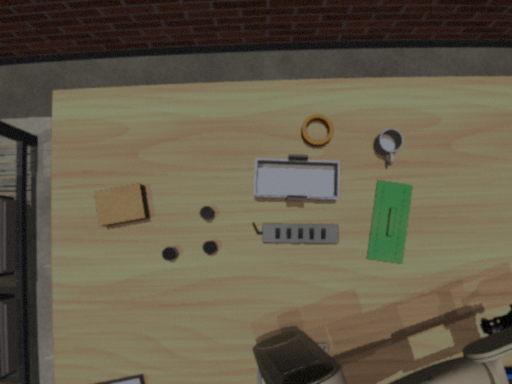

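```bash
python3 -c "
import bench;print([n for n in dir(bench) if n[0]!='_']); print(getattr(bench,'hold_point_z',None))"
```

```text
['PlanningError', 'calibration', 'hand_in', 'hold_point_z', 'sense', 'snapshot']
18.700000000000003
```

```bash
cat > h.py <<'E'
from bench import *
import numpy as np, cv2
from scipy.spatial.transform import Rotation as Ro
def T_tool(s):
    T=np.eye(4);T[:3,:3]=Ro.from_euler('xyz',s['tcp_rot'],degrees=True).as_matrix();T[:3,3]=s['tool_pos'];return T
def cam(name,s=None):
    c=calibration(name)
    if name=='wrist': w2c=np.linalg.inv(T_tool(s)@c['hand_eye'])
    else: w2c=c['world_to_cam']
    return c['mtx'],c['D'],w2c
def snap(name,fn=None):
    s=sense(); im=snapshot(name)
    if fn: cv2.imwrite('pics/'+fn,im[:,:,::-1])
    return im,cam(name,s)
def plane(px,C,z):
    K,D,W=C; p=cv2.undistortPoints(np.array(px,float).reshape(-1,1,2),K,D).reshape(-1,2)
    d=np.c_[p,np.ones(len(p))]@W[:3,:3]; o=-W[:3,:3].T@W[:3,3]
    return o+d*((z-o[2])/d[:,2])[:,None]
def proj(P,C):
    K,D,W=C
    return cv2.projectPoints(np.array(P,float).reshape(-1,3),cv2.Rodrigues(W[:3,:3])[0],W[:3,3],K,D)[0].reshape(-1,2)
def comps(m,amin):
    n,l,st,c=cv2.connectedComponentsWithStats(m.astype(np.uint8)); 
    return [(c[i],st[i],l==i) for i in range(1,n) if st[i][4]>=amin]
E
python3 - <<'E'
from h import *
im,C=snap('top'); 
sub=cv2.resize(im[110:290,80:440],None,fx=2.2,fy=2.2,interpolation=cv2.INTER_CUBIC); cv2.imwrite('pics/topz.png',sub[:,:,::-1])
h=cv2.cvtColor(im,cv2.COLOR_RGB2HSV)
m=(im.max(2)<60); m[:150]=0;m[280:]=0
for c,st,_ in comps(m,15): print('dark',c,st,plane([c],C,65)[0])
g=(h[...,0]>50)&(h[...,0]<75)&(h[...,1]>150)
for c,st,l in comps(g,200):
    print(c,st); r=cv2.minAreaRect(np.argwhere(l)[:,::-1].astype(np.float32)); b=cv2.boxPoints(r); print(plane(b,C,12), plane([r[0]],C,12))
E
```

```text
dark [ 20.88269525 225.02756508] [   0  150   37  130 3265] [510.65054296 874.34124162  65.        ]
dark [382.         152.23076923] [376 150  13   6  52] [ 709.53061039 -292.07381608   65.        ]
dark [297.59322034 158.10169492] [289 156  18   5  59] [698.29364326 -24.84801782  65.        ]
dark [306.74705882 166.73529412] [259 161  78  34 170] [670.14799638 -52.57745219  65.        ]
dark [144.62608696 201.36521739] [141 185   8  34 115] [576.1195662  461.33932151  65.        ]
dark [206.88095238 212.65873016] [201 207  13  12 126] [535.09603332 264.19028992  65.        ]
dark [  1.52631579 225.73684211] [  1 221   2  11  19] [509.68983609 942.58274422  65.        ]
dark [257.5 230.5] [254 225   8   9  16] [475.16302157 107.39948788  65.        ]
dark [277.5 233. ] [276 229   4   9  36] [465.67566197  45.47403239  65.        ]
dark [288.48648649 233.13513514] [287 229   4  10  37] [464.28988591  11.37374917  65.        ]
dark [300.18918919 233.59459459] [298 229   5  10  37] [461.82028206 -24.91669765  65.        ]
dark [311.42105263 233.5       ] [310 229   4  10  38] [461.09476582 -59.81313719  65.        ]
dark [322.66666667 233.66666667] [321 229   4  10  36] [459.54210497 -94.75186266  65.        ]
dark [209.6953125 247.2265625] [203 242  14  12 128] [427.07919914 257.78399879  65.        ]
dark [  1.5        252.27272727] [  1 245   2  14  22] [423.23679863 942.89319125  65.        ]
dark [169.31111111 253.40740741] [163 248  14  12 135] [410.72334303 385.27681414  65.        ]
```

View pics/topz.png

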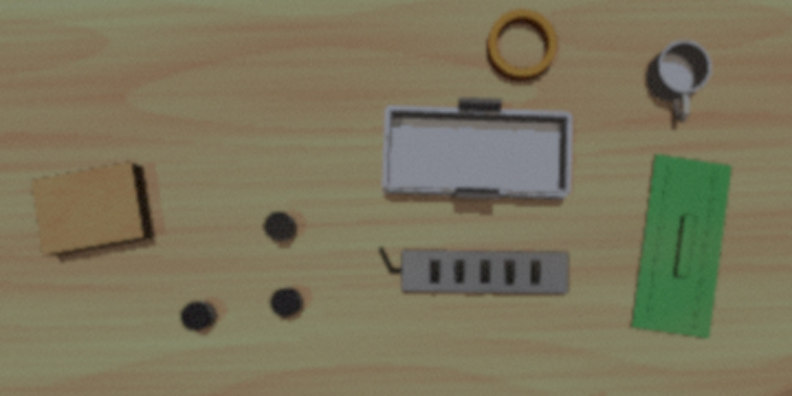

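View pics/wrist0.png

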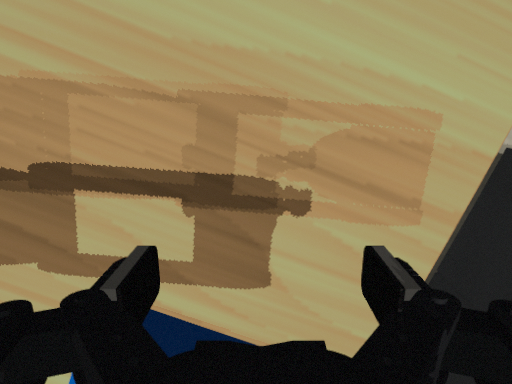

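```bash
python3 -m pendant '[[[0,-1,-0.3,0.47],[0,-1,-0.3,0.47],[0,-1,-0.3,0.47],[0,-1,-0.3,0.47],[0,-1,-0.3,0.47],[0,-1,-0.3,0.47],[0,-1,-0.3,0.47],[0,-1,-0.3,0.47],[0,-1,-0.3,0.47],[0,-1,-0.3,0.47]]]' 1 60
```

```text
time: 1.03
tool_pos: [418.2, -515.0, 261.4]
tcp_rot: [179.7, 0.5, -91.3]
ft_force: [0.3, -0.8, 0.1]
finger_gap: 85.4
```

```bash
python3 -m pendant '[[[-1,0,-0.5,0],[-1,0,-0.5,0],[-1,0,-0.5,0],[-1,0,-0.5,0],[-1,0,-0.5,0],[-1,0,-0.5,0],[-1,0,-0.5,0],[-1,0,-0.5,0],[-1,0,-0.5,0],[-1,0,0,0]]]'; python3 -c "
from h import *
snap('wrist','w_lid.png')"
python3 -m pendant '[[[-1,-0.2,0,0],[-1,-0.2,0,0],[-1,-0.2,0,0],[-1,-0.2,0,0],[-1,-0.2,0,0],[-1,-0.2,0,0],[-1,-0.2,0,0],[-1,-0.2,0,0],[-1,-0.2,0,0],[-1,-0.2,0,0]]]'
python3 -m pendant '[[[-1,0,0,0],[-1,0,0,0],[-1,0,0,0],[-1,0,0,0],[-1,0,0,0],[0,0,0,0],[0,0,0,0],[0,0,0,0],[0,0,0,0],[0,0,0,0]]]'
 python3 -c "
from h import *
snap('wrist','w_tub.png')"
```

```text
time: 1.87
tool_pos: [426.6, -308.0, 349.6]
tcp_rot: [179.2, 1.1, -91.4]
ft_force: [-0.3, -0.3, 1.3]
finger_gap: 85.4
time: 2.75
tool_pos: [471.5, -98.8, 351.2]
tcp_rot: [179.1, 1.2, -91.5]
ft_force: [0.6, -0.2, 0.6]
finger_gap: 85.3
time: 3.58
tool_pos: [473.6, 7.9, 350.9]
tcp_rot: [178.9, 1.3, -91.2]
ft_force: [0.0, -0.5, -0.5]
finger_gap: 85.3
```

View pics/w_lid.png

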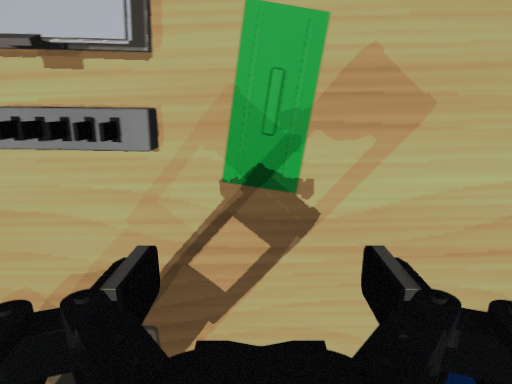

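View pics/w_tub.png

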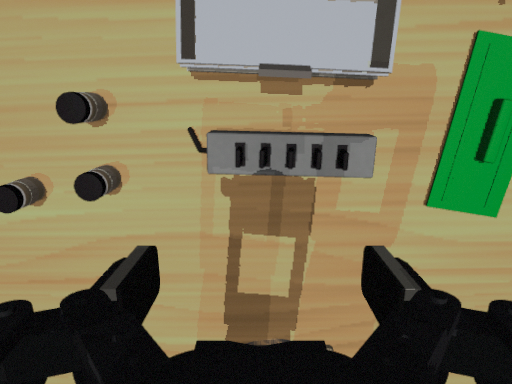

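Run:
```python
from h import *
im,C=snap('top')
h=cv2.cvtColor(im,cv2.COLOR_RGB2HSV)
m=(h[...,1]<60)&(h[...,2]>110); m[:, :240]=0;m[:,360:]=0;m[:140]=0;m[215:]=0
cs=comps(m,100)
for c,st,l in cs: print(c,st)
l=np.zeros_like(m)
for c,st,k in cs: l|=k
r=cv2.minAreaRect(np.argwhere(l)[:,::-1].astype(np.float32)); b=cv2.boxPoints(r)
for z in (84,88,92):
  P=plane(b,C,z); print(z,P.round(1).tolist(),P.mean(0).round(1),np.linalg.norm(P-np.roll(P,1,0),axis=1).round(1))
imw=cv2.imread('pics/w_tub.png')[:,:,::-1]; s=sense(); W=cam('wrist',s)
cv2.imwrite('pics/wz.png',cv2.resize(imw[0:90,170:410],None,fx=3,fy=3,interpolation=cv2.INTER_CUBIC)[:,:,::-1])
cv2.imwrite('pics/wz2.png',cv2.resize(imw[80:220,10:400],None,fx=2,fy=2,interpolation=cv2.INTER_CUBIC)[:,:,::-1])
```

```text
[294.80971223 179.3794964 ] [ 249  157   92   43 2780]
[314.51521739 209.87391304] [291 204  52  11 460]
84 [[531.2, 133.3, 84.0], [705.4, 122.6, 84.0], [686.8, -167.0, 84.0], [512.9, -153.9, 84.0]] [609.1 -16.3  84. ] [287.7 174.6 290.2 174.4]
88 [[531.0, 133.1, 88.0], [704.8, 122.5, 88.0], [686.2, -166.4, 88.0], [512.8, -153.2, 88.0]] [608.7 -16.   88. ] [286.9 174.1 289.4 173.9]
92 [[530.9, 133.0, 92.0], [704.2, 122.4, 92.0], [685.6, -165.7, 92.0], [512.7, -152.6, 92.0]] [608.4 -15.7  92. ] [286.2 173.7 288.7 173.4]
```

View pics/wz.png

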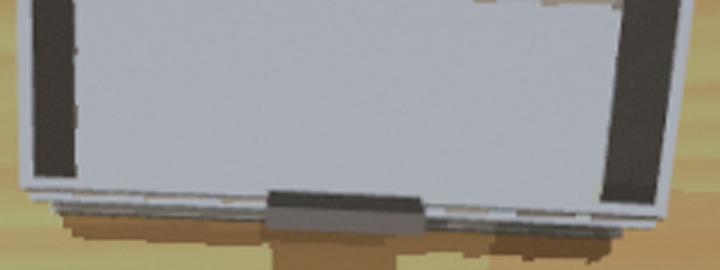

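View pics/wz2.png

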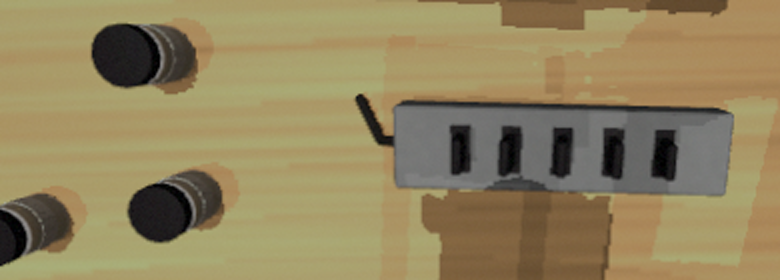

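Run:
```python
from h import *
s=sense(); W=cam('wrist',s)
for z in (84,86,88,90,92):
  P=plane([[177.3,62.7],[390.7,72.3]],W,z); d=P[1]-P[0]; n=np.linalg.norm(d); u=d/n
  perp=np.array([-u[1],u[0],0]); perp*=np.sign(perp[0])
  print(z,P.round(1).tolist(),n.round(1),'yaw',np.degrees(np.arctan2(u[1],u[0])).round(2),'centre',(P.mean(0)+56*perp).round(1))
imw=cv2.imread('pics/w_tub.png')[:,:,::-1]
m=imw.max(2)<45; m[230:]=0
for c,st,_ in comps(m,60): print(c.round(1),st,plane([c],W,65)[0].round(1))
im,C=snap('scene','sc1.png')
```

```text
84 [[585.4, 112.3, 84.0], [568.9, -144.9, 84.0]] 257.8 yaw -93.68 centre [633.  -19.9  84. ]
86 [[585.2, 111.8, 86.0], [568.8, -144.3, 86.0]] 256.6 yaw -93.68 centre [632.9 -19.8  86. ]
88 [[585.0, 111.3, 88.0], [568.6, -143.6, 88.0]] 255.4 yaw -93.68 centre [632.7 -19.7  88. ]
90 [[584.8, 110.8, 90.0], [568.5, -142.9, 90.0]] 254.2 yaw -93.68 centre [632.5 -19.6  90. ]
92 [[584.6, 110.3, 92.0], [568.4, -142.2, 92.0]] 253.1 yaw -93.68 centre [632.4 -19.5  92. ]
[ 72.6 107.3] [ 56  92  34  31 822] [536.5 261.7  65. ]
[488.1 129.4] [476 100  26  61 451] [ 497.3 -285.7   65. ]
[196.1 140.5] [188 127  18  25 119] [489.1 100.1  65. ]
[313.2 133.2] [250 132 122   4 147] [495.7 -55.5  65. ]
[239.8 154.4] [236 143   9  24 201] [469.3  42.4  65. ]
[264.6 155.1] [260 143  11  25 220] [467.7   9.   65. ]
[290.5 155.3] [286 144  10  24 208] [466.9 -25.6  65. ]
[316.3 156.2] [311 145  11  24 220] [465.1 -60.2  65. ]
[341.9 157.1] [336 145  12  25 252] [463.2 -94.5  65. ]
[ 89.9 185.7] [ 75 172  31  29 692] [429.3 255.1  65. ]
[  9.8 198.5] [  0 185  23  28 543] [412.4 377.5  65. ]
```

```bash
python3 -m pendant '[[[-1,0,0,0],[-1,0,0,0],[-1,0,0,0],[-1,0,0,0],[-1,0,0,0],[-1,0,0,0],[-1,0,0,0],[-1,0,0,0],[-1,0,0,0],[-1,0,0,0]]]'
python3 - <<'E'
from h import *
im,W=snap('wrist','w_j.png')
m=im.max(2)<45; m[230:]=0
for c,st,_ in comps(m,60): print(c.round(1),st,plane([c],W,65)[0].round(1))
im,C=snap('top','t1.png')
E
```

```text
time: 4.57
tool_pos: [480.5, 208.5, 355.2]
tcp_rot: [178.9, 1.2, -92.1]
ft_force: [0.8, -0.8, 0.1]
finger_gap: 85.8
[420.   72.5] [405  66  27  11 153] [573.9   8.3  65. ]
[219.9 112.7] [205  95  31  30 488] [532.3 266.3  65. ]
[338.5 145.8] [321 129  38  42 269] [483.5 109.8  65. ]
[424.1 132.9] [379 132  97   3 113] [497.3  -3.6  65. ]
[381.8 155.2] [375 143  15  24 296] [469.   50.9  65. ]
[406.4 155.9] [400 143  14  25 266] [467.   17.6  65. ]
[433.  156.5] [424 144  19  25 349] [465.2 -18.7  65. ]
[459.1 157.1] [449 144  22  25 395] [463.4 -54.5  65. ]
[484.4 157.6] [474 145  23  24 398] [461.7 -89.3  65. ]
[229.5 188.3] [216 174  28  29 622] [429.1 259.7  65. ]
[141.6 202. ] [128 188  29  29 614] [412.8 386.6  65. ]
```

View pics/w_j.png

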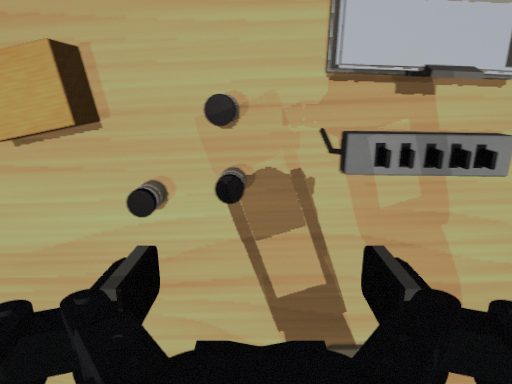

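View pics/t1.png

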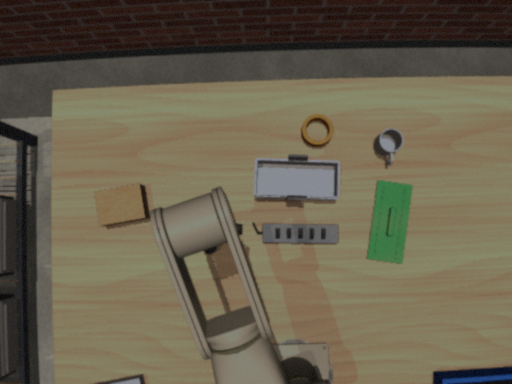

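```bash
cat >> h.py <<'E'
def shift(x,y,z,yaw=None):
    s=sense(); T=T_tool(s); d=T[:3,:3].T@(np.array([x,y,z])-s['tool_pos'])
    print('at',s['tool_pos'].round(1),s['tcp_rot'].round(2),'gap',round(s['finger_gap'],1),'F',s['ft_force'].round(1))
    print('shift units',(d/20).round(2), 'turn units', None if yaw is None else round(np.radians((s['tcp_rot'][2]-yaw+180)%360-180)/0.08,2))
E
python3 -c "
from h import *
shift(534,264.5,150)"
```

```text
at [480.2 209.8 354.9] [178.9    1.21 -91.92] gap 85.4 F [-0.7 -0.4 -1. ]
shift units [-2.61 -2.79 10.25] turn units None
```

```bash
python3 -m pendant '[[[-0.29,-0.31,1,0],[-0.29,-0.31,1,0],[-0.29,-0.31,1,0],[-0.29,-0.31,1,0],[-0.29,-0.31,1,0],[-0.29,-0.31,1,0],[-0.29,-0.31,1,0],[-0.29,-0.31,1,0],[-0.29,-0.31,1,0],[0,0,0,0]]]'
python3 - <<'E'
from h import *
im,W=snap('wrist','w_a.png')
m=im.max(2)<45; m[240:]=0
for c,st,_ in comps(m,60): print(c.round(1),st,plane([c],W,65)[0].round(1))
shift(534,264.5,24)
E
```

```text
time: 5.5
tool_pos: [541.1, 257.1, 170.6]
tcp_rot: [179.3, 1.1, -92.2]
ft_force: [-1.2, -0.3, -0.7]
finger_gap: 85.3
[253.5 188.2] [ 230  164   48   49 1868] [537.9 265.5  65. ]
[445.8 218.3] [ 395  203  117   37 1490] [506.2 103.2  65. ]
[491.2 235.1] [484 231  15   9 123] [489.3  61.7  65. ]
at [541.4 256.9 172.7] [179.38   1.11 -92.19] gap 85.6 F [0.4 0.2 0. ]
shift units [-0.22  0.3   7.45] turn units None
```

View pics/w_a.png

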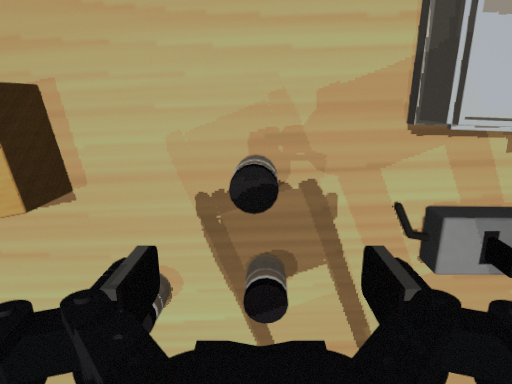

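```bash
python3 -c "
from h import *
shift(537,265,24)"
python3 -m pendant '[[[-0.04,0.03,0.9,0],[-0.04,0.03,0.9,0],[-0.04,0.02,0.9,0],[-0.04,0.02,0.9,0],[-0.04,0.02,0.9,0],[-0.04,0.02,0.9,0],[-0.04,0.02,0.9,0],[0,0,0.7,0],[0,0,0,0],[0,0,0,0]]]'; python3 -c "
from h import *
shift(537,265,24)"
```

```text
at [541.4 256.9 172.7] [179.38   1.11 -92.19] gap 85.6 F [0.4 0.2 0. ]
shift units [-0.25  0.16  7.44] turn units None
time: 6.38
tool_pos: [548.4, 260.5, 47.4]
tcp_rot: [-179.4, 1.4, -92.5]
ft_force: [-0.4, -0.1, 0.5]
finger_gap: 85.6
at [548.4 260.5  47.4] [-179.4     1.44  -92.45] gap 85.6 F [-0.4 -0.1  0.5]
shift units [-0.17  0.59  1.17] turn units None
```

```bash
python3 -m pendant '[[[-0.04,0.3,0.4,0],[-0.04,0.3,0.4,0],[-0.04,0.1,0.4,0],[0,0,0,0],[0,0,0,0],[0,0,0,0],[0,0,0,0],[0,0,0,0],[0,0,0,0],[0,0,0,0]]]'; python3 -c "
from h import *
shift(537,265,24)"
```

```text
time: 7.22
tool_pos: [537.1, 265.4, 27.3]
tcp_rot: [-179.0, 1.6, -92.4]
ft_force: [-1.2, -0.2, 0.0]
finger_gap: 85.0
at [537.1 265.4  27.3] [-178.97    1.61  -92.44] gap 85.0 F [-1.2 -0.2  0. ]
shift units [0.02 0.01 0.16] turn units None
```

```bash
python3 -m pendant '[[[0,0,0.1,0],[0,0,0,0],[0,0,0,0],[0,0,0,0],[0,0,0,0],[0,0,0,0],[0,0,0,0],[0,0,0,0],[0,0,0,0],[0,0,0,0]]]' -1 60
python3 -m pendant '[[[0,0,-0.5,0],[0,0,-1,0],[0,0,-1,0],[0,0,-1,0],[0,0,-1,0],[0,0,-1,0],[0,0,-1,0],[0,0,-1,0],[0,0,-0.5,0],[0,0,0,0]]]' -1 60
python3 -c "
from h import *
shift(637,57,200,-93.7)"
```

```text
time: 8.05
tool_pos: [538.2, 265.7, 26.0]
tcp_rot: [-178.9, 1.7, -92.4]
ft_force: [-0.1, -0.6, -0.1]
finger_gap: 39.2
time: 8.88
tool_pos: [530.6, 259.2, 193.8]
tcp_rot: [-179.4, 1.4, -92.5]
ft_force: [-0.2, 0.4, -0.9]
finger_gap: 39.5
at [530.6 259.2 193.8] [-179.36    1.42  -92.46] gap 39.5 F [-0.2  0.4 -0.9]
shift units [ 9.86 -5.76 -0.49] turn units 0.27
```

```bash
python3 -m pendant '[[[1,-0.57,0,0.03],[1,-0.57,0,0.03],[1,-0.57,0,0.03],[1,-0.57,0,0.03],[1,-0.57,0,0.03],[1,-0.57,0,0.03],[1,-0.57,0,0.03],[1,-0.57,0,0.03],[1,-0.57,0,0.03],[0.5,-0.5,0,0.03]]]'
python3 -c "
from h import *
im,W=snap('wrist','w_t2.png')
shift(638,60,36,-93.7)"
```

```text
time: 9.72
tool_pos: [630.6, 58.5, 178.7]
tcp_rot: [179.8, 1.4, -93.5]
ft_force: [1.1, -0.2, -0.7]
finger_gap: 39.5
at [631.7  57.  178.3] [179.86   1.38 -93.61] gap 39.6 F [-1.5 -2.3 -1.6]
shift units [ 0.   -0.32  7.12] turn units 0.02
```

View pics/w_t2.png

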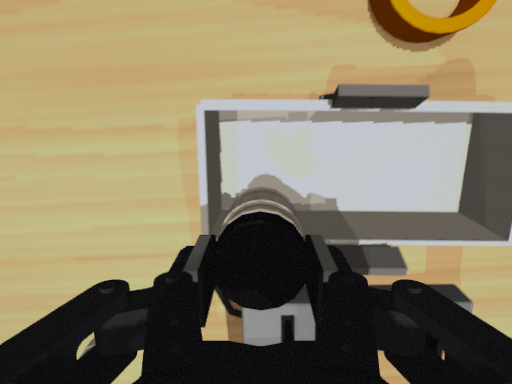

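Run:
```python
from h import *
s=sense(); W=cam('wrist',s)
im=cv2.imread('pics/w_t2.png'); cv2.imwrite('pics/z.png',cv2.resize(im[90:260,180:512],None,fx=2.4,fy=2.4,interpolation=cv2.INTER_CUBIC))
for z in (84,88): print(plane([[199,102],[202,243],[511,243],[511,103]],W,z).round(1).tolist())
```

```text
[[701.2, 101.7, 84.0], [587.8, 111.5, 84.0], [573.6, -145.5, 84.0], [687.0, -131.3, 84.0]]
[[701.2, 100.9, 88.0], [589.4, 110.6, 88.0], [575.4, -142.5, 88.0], [687.2, -128.5, 88.0]]
```

View pics/z.png

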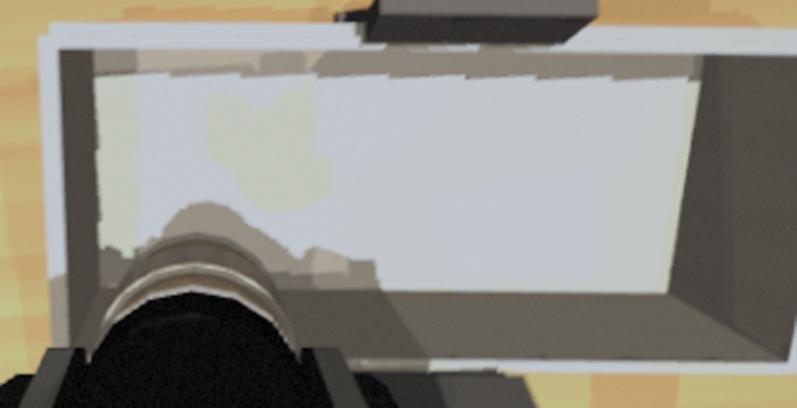

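```bash
python3 -m pendant '[[[0.02,-0.35,0.5,0],[0.02,-0.05,0.6,0],[0.02,0,0.6,0],[0,0.04,0.6,0],[0,0.04,0.6,0],[0,0,0,0],[0,0,0,0],[0,0,0,0],[0,0,0,0],[0,0,0,0]]]'
python3 -c "
from h import *
shift(641,60,40,-93.4)"
```

```text
time: 10.6
tool_pos: [634.2, 59.4, 109.9]
tcp_rot: [179.3, 1.4, -93.6]
ft_force: [-0.3, -1.3, -1.8]
finger_gap: 39.8
at [634.2  59.4 109.9] [179.34   1.43 -93.58] gap 39.8 F [-0.3 -1.3 -1.8]
shift units [ 0.04 -0.38  3.49] turn units -0.04
```

```bash
python3 -m pendant '[[[0.02,-0.3,0.5,0],[0.02,-0.1,0.6,0],[0.02,0,0.6,0],[0,0.03,0.6,0],[0,0.03,0.6,0],[0,0,0.5,0],[0,0,0,0],[0,0,0,0],[0,0,0,0],[0,0,0,0]]]'
python3 -c "
from h import *
shift(641,60,40,-93.4)"
```

```text
time: 11.43
tool_pos: [640.8, 59.4, 33.9]
tcp_rot: [179.3, 1.4, -93.6]
ft_force: [1.0, 0.4, -1.9]
finger_gap: 39.5
at [640.8  59.4  33.9] [179.32   1.43 -93.6 ] gap 39.5 F [ 1.   0.4 -1.9]
shift units [-0.04 -0.01 -0.3 ] turn units -0.04
```

```bash
python3 -m pendant '[[[0,0,0,0],[0,0,0,0],[0,0,0,0],[0,0,0,0],[0,0,0,0],[0,0,-0.6,0],[0,0,-1,0],[0,0,-1,0],[0,0,-1,0],[0,0,-1,0]]]' 0.3
python3 -m pendant '[[[-0.8,0,-1,0],[-0.8,0.5,-1,0],[-0.8,0.9,-1,0],[-1,1,0,0],[-1,1,0,0],[-1,1,0,0],[-1,1,0,0],[-1,1,0,0],[-1,1,0,0],[-1,0.7,0,0]]]' 1
python3 - <<'E'
from h import *
im,W=snap('wrist','w_b.png')
m=im.max(2)<45; m[240:]=0
for c,st,_ in comps(m,60): print(c.round(1),st,plane([c],W,65)[0].round(1))
shift(429,259,70,-92)
E
```

```text
time: 12.27
tool_pos: [640.5, 57.0, 131.0]
tcp_rot: [179.2, 1.4, -93.6]
ft_force: [-0.3, 0.2, -0.3]
finger_gap: 55.6
time: 13.1
tool_pos: [493.6, 256.3, 221.6]
tcp_rot: [-179.3, 1.7, -94.1]
ft_force: [1.2, 0.3, 0.8]
finger_gap: 85.6
[474.9  10.4] [ 452    0   50   27 1012] [628.3  64.2  65. ]
[421.5 172.1] [381 152 131  56 996] [487.3 105.9  65. ]
[475.1 188. ] [461 170  31  35 768] [468.1  52.6  65. ]
[502.7 185.8] [493 170  19  31 485] [468.6  25.6  65. ]
[265.3 230.4] [247 219  38  21 635] [437.  260.5  65. ]
at [491.9 260.1 222.2] [-179.34    1.85  -93.94] gap 85.7 F [-1.1  3.1  0.2]
shift units [0.52 3.22 7.56] turn units -0.42
```

View pics/w_b.png

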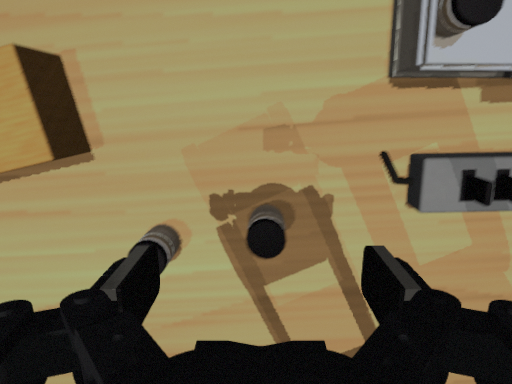

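```bash
python3 -m pendant '[[[0,0.4,0.8,-0.1],[0,0.4,0.8,-0.1],[0,0.4,0.8,-0.1],[0,0.4,0.8,-0.1],[0,0.4,0.8,0],[0,0.4,0.5,0],[0,0.4,0.5,0],[0,0.4,0,0],[0,0,0,0],[0,0,0,0]]]' 1
python3 - <<'E'
from h import *
im,W=snap('wrist','w_b2.png')
m=im.max(2)<45; m[360:]=0
for c,st,_ in comps(m,60): print(c.round(1),st,plane([c],W,65)[0].round(1))
shift(430,260,25,-92)
E
```

```text
time: 13.98
tool_pos: [429.4, 270.5, 130.5]
tcp_rot: [-178.4, 2.2, -91.6]
ft_force: [0.1, 0.0, 0.4]
finger_gap: 85.3
[478.6 132.7] [ 439   95   66   82 2478] [474.3 124.8  65. ]
[280.  201.7] [ 252  173   57   58 2517] [428.6 259.6  65. ]
[112.1 225.4] [  83  199   59   54 2446] [412.5 384.8  65. ]
[254.9 324.1] [    0   246   512   114 24071] [329.5 280.7  65. ]
at [429.8 270.6 130.9] [-178.37    2.25  -91.62] gap 85.1 F [ 0.4  0.4 -0.5]
shift units [0.74 0.12 5.27] turn units 0.08
```

View pics/w_b2.png

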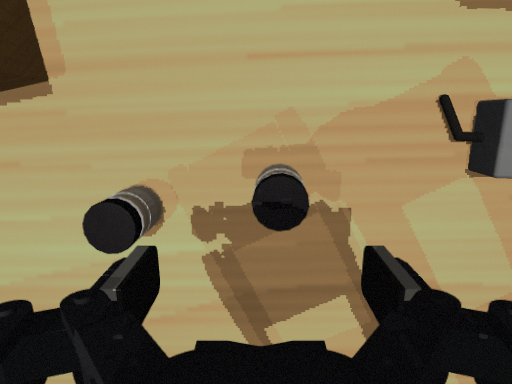

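```bash
python3 -m pendant '[[[0.6,0.05,0.3,0],[0.1,0.05,0.8,0],[0.05,0.05,0.8,0],[0,0.05,0.8,0],[0,0.05,0.8,0],[0,0.05,0.8,0],[0,0,0.5,0],[0,0,0,0],[0,0,0,0],[0,0,0,0]]]' 1
python3 - <<'E'
from h import *
shift(429,260,25,-92)
E
```

```text
time: 14.87
tool_pos: [435.8, 255.5, 38.2]
tcp_rot: [-177.6, 2.5, -91.7]
ft_force: [0.1, 0.2, -0.5]
finger_gap: 85.1
at [435.8 255.5  38.2] [-177.56    2.49  -91.71] gap 85.1 F [ 0.1  0.2 -0.5]
shift units [-0.18  0.37  0.65] turn units 0.06
```

```bash
python3 -m pendant '[[[-0.18,0.35,0.3,0],[0,0.05,0.3,0],[0,0,0,0],[0,0,0,0],[0,0,0,0],[0,0,0,0],[0,0,0,0],[0,0,0,0],[0,0,0,0],[0,0,0,0]]]' 1
python3 -m pendant '[[[0,0,0,0],[0,0,0,0],[0,0,0,0],[0,0,0,0],[0,0,0,0],[0,0,0,0],[0,0,0,0],[0,0,0,0],[0,0,-0.5,0],[0,0,-1,0]]]' -1 60
python3 - <<'E'
from h import *
shift(429,260,25,-92)
E
```

```text
time: 15.7
tool_pos: [430.7, 261.8, 29.2]
tcp_rot: [-177.2, 2.7, -91.7]
ft_force: [-0.4, 0.7, 0.0]
finger_gap: 85.5
time: 16.53
tool_pos: [425.9, 258.7, 56.0]
tcp_rot: [-177.6, 2.4, -91.7]
ft_force: [0.1, 0.0, -1.8]
finger_gap: 38.9
at [425.9 258.7  56. ] [-177.61    2.44  -91.68] gap 38.9 F [ 0.1  0.  -1.8]
shift units [-0.   -0.09  1.56] turn units 0.07
```

```bash
python3 -m pendant '[[[0,-0.2,-1,0],[0,-0.2,-1,0],[0,-0.5,-1,0],[0.3,-1,-1,0],[0.7,-1,-1,0],[1,-1,-1,0],[1,-1,-0.5,0],[1,-1,0,0],[1,-0.7,0,0],[1,-0.7,0,0]]]'
python3 - <<'E'
from h import *
shift(636,-20,190,-93.4)
E
```

```text
time: 17.37
tool_pos: [564.8, 127.5, 202.1]
tcp_rot: [-177.4, 2.5, -91.1]
ft_force: [0.3, -0.4, -1.2]
finger_gap: 39.1
at [564.8 127.5 202.1] [-177.43    2.5   -91.15] gap 39.1 F [ 0.3 -0.4 -1.2]
shift units [ 7.32 -3.69  0.45] turn units 0.49
```

```bash
python3 -m pendant '[[[1,-0.5,0,0.05],[1,-0.5,0,0.05],[1,-0.5,0,0.05],[1,-0.5,0,0.05],[1,-0.5,0,0.05],[1,-0.5,0,0.05],[1,-0.5,0,0.05],[0.3,-0.2,0,0.05],[0,0,0,0.05],[0,0,0,0]]]'
python3 - <<'E'
from h import *
shift(636,-20,120,-93.4)
im,W=snap('wrist','w_t3.png')
E
```

```text
time: 18.2
tool_pos: [636.1, -33.6, 202.4]
tcp_rot: [-177.6, 2.6, -93.6]
ft_force: [-1.1, 0.9, -1.5]
finger_gap: 39.0
at [636.1 -33.6 202.4] [-177.63    2.56  -93.63] gap 39.0 F [-1.1  0.9 -1.5]
shift units [-0.49  0.22  4.14] turn units -0.05
```

View pics/w_t3.png

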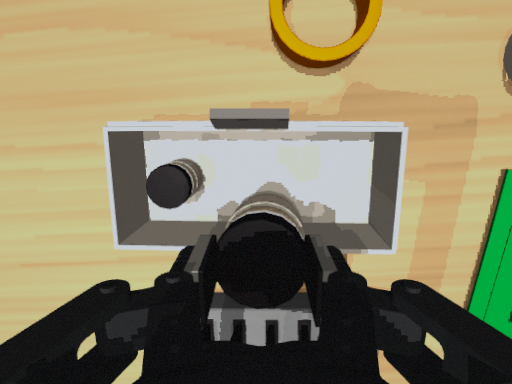

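Run:
```python
from h import *
s=sense(); W=cam('wrist',s)
for z in (84,86,88,90): 
  P=plane([[105,123],[406,123],[397,253],[115,249]],W,z); print(z,P[:,:2].round(1).tolist(),P.mean(0).round(1),np.linalg.norm(P-np.roll(P,1,0),axis=1).round(1))
print(plane([[168,186]],W,70).round(1))
im=cv2.imread('pics/w_t3.png'); cv2.imwrite('pics/z.png',cv2.resize(im[100:270,90:420],None,fx=2.4,fy=2.4,interpolation=cv2.INTER_CUBIC))
```

```text
84 [[700.0, 102.2], [684.3, -150.8], [570.4, -146.1], [585.7, 111.3]] [635.1 -20.8  84. ] [114.7 253.5 114.  257.8]
86 [[700.0, 101.2], [684.3, -150.0], [571.2, -145.4], [586.4, 110.2]] [635.5 -21.   86. ] [113.9 251.7 113.2 256.1]
88 [[699.9, 100.2], [684.4, -149.3], [572.1, -144.7], [587.2, 109.2]] [635.9 -21.1  88. ] [113.1 250.  112.4 254.3]
90 [[699.9, 99.2], [684.4, -148.5], [572.9, -143.9], [587.9, 108.1]] [636.3 -21.3  90. ] [112.3 248.2 111.6 252.5]
[[639.8  58.5  70. ]]
```

View pics/z.png

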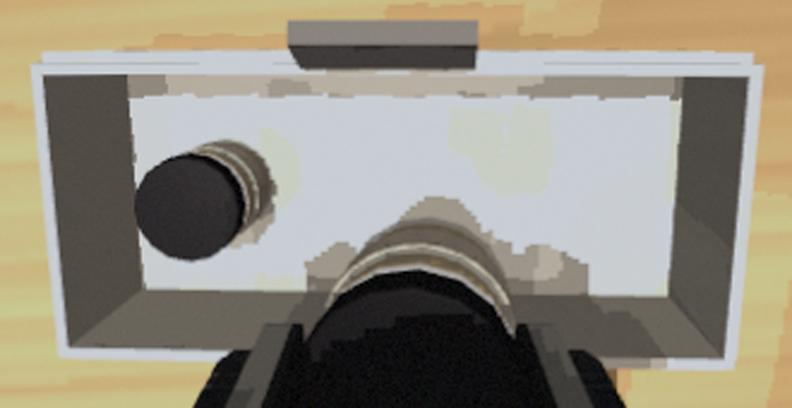

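```bash
python3 - <<'E'
from h import *
s=sense(); W=cam('wrist',s)
for z in (84,86,88): 
  P=plane([[103.7,127.3],[408,127.3],[396,253.7],[115,248.7]],W,z); print(z,P[:,:2].round(1).tolist(),P.mean(0).round(1),np.linalg.norm(P-np.roll(P,1,0),axis=1).round(1))
E
python3 -m pendant '[[[-0.45,0.1,0.5,0],[-0.05,0.04,0.7,0],[-0.03,0.04,0.7,0],[-0.03,0.04,0.7,0],[-0.02,0.04,0.7,0],[-0.02,0.03,0.5,0],[0,0,0,0],[0,0,0,0],[0,0,0,0],[0,0,0,0]]]'
python3 - <<'E'
from h import *
shift(634,-20,36,-93.4)
E
```

```text
84 [[696.5, 103.9], [680.7, -152.5], [569.7, -145.2], [586.0, 111.3]] [633.2 -20.6  84. ] [110.8 256.9 111.2 257. ]
86 [[696.5, 102.9], [680.8, -151.7], [570.6, -144.5], [586.7, 110.2]] [633.6 -20.8  86. ] [110.  255.1 110.4 255.2]
88 [[696.4, 101.9], [680.8, -151.0], [571.4, -143.8], [587.5, 109.1]] [634.  -20.9  88. ] [109.2 253.4 109.6 253.4]
time: 19.08
tool_pos: [629.3, -4.5, 117.3]
tcp_rot: [-177.9, 2.7, -92.9]
ft_force: [0.1, -0.9, -1.5]
finger_gap: 39.3
at [629.3  -4.5 117.3] [-177.9     2.7   -92.91] gap 39.3 F [ 0.1 -0.9 -1.5]
shift units [ 0.95 -0.13  4.03] turn units 0.11
```

```bash
python3 -m pendant '[[[0.6,-0.05,0,0],[0.35,-0.05,0.3,0],[0,-0.05,0.7,0],[0,0,0.7,0],[0,0.03,0.7,0],[0,0.03,0.6,0],[0,0.03,0.4,0],[0,0,0,0],[0,0,0,0],[0,0,0,0]]]'
python3 - <<'E'
from h import *
shift(634,-20,36,-93.4)
E
```

```text
time: 19.92
tool_pos: [635.7, -25.7, 45.2]
tcp_rot: [-177.5, 2.6, -93.1]
ft_force: [0.0, 0.1, -2.1]
finger_gap: 38.7
at [635.7 -25.7  45.2] [-177.52    2.64  -93.13] gap 38.7 F [ 0.   0.1 -2.1]
shift units [-0.26  0.12  0.47] turn units 0.06
```

```bash
python3 -m pendant '[[[-0.1,0.03,0.4,0],[0,0,0.05,0],[0,0,0,0],[0,0,0,0],[0,0,0,0],[0,0,0,0],[0,0,0,0],[0,0,0,0],[0,0,0,0],[0,0,0,0]]]' 
python3 -m pendant '[[[0,0,0,0],[0,0,0,0],[0,0,0,0],[0,0,0,0],[0,0,0,0],[0,0,-0.6,0],[0,0,-1,0],[0,0,-1,0],[0,0,-1,0],[0,0,-1,0]]]' 0.3
python3 -m pendant '[[[-0.5,0,-1,0],[-0.8,0.1,-1,0],[-1,0.9,-1,0],[-1,0.9,0,0],[-1,0.9,0,0],[-1,0.9,0,0],[-1,0.9,0,0],[-1,0.9,0,0],[-1,0.9,0,0],[-1,0.9,0,0]]]' 1
python3 -m pendant '[[[-1,0.5,0,0],[-1,0.5,0,0],[-1,0.5,0,0],[-1,0.5,0,0],[-1,0.4,0,0],[-1,0.4,0,0],[-1,0.4,0,0],[-1,0.4,0,0],[-1,0.2,0,0],[-1,0.2,0,0]]]' 1
python3 - <<'E'
from h import *
im,W=snap('wrist','w_c.png')
m=im.max(2)<45; m[360:]=0
for c,st,_ in comps(m,60): print(c.round(1),st,plane([c],W,65)[0].round(1))
shift(412.5,385,70,-92)
E
```

```text
time: 20.75
tool_pos: [638.5, -23.1, 39.5]
tcp_rot: [-177.1, 2.6, -93.1]
ft_force: [0.2, 0.1, -1.2]
finger_gap: 39.0
time: 21.58
tool_pos: [629.9, -26.7, 132.0]
tcp_rot: [-177.7, 2.7, -93.1]
ft_force: [0.7, 0.4, 0.4]
finger_gap: 55.4
time: 22.42
tool_pos: [493.7, 166.4, 216.3]
tcp_rot: [-176.2, 2.7, -93.5]
ft_force: [0.7, 0.7, -0.3]
finger_gap: 85.3
time: 23.25
tool_pos: [419.1, 381.3, 234.5]
tcp_rot: [-175.6, 3.1, -93.4]
ft_force: [0.3, -0.5, 0.3]
finger_gap: 85.2
[138.3  97.5] [128  92  20  11  67] [513.1 507.7  65. ]
[502.7 107.9] [494  92  18  33 220] [481.3 153.6  65. ]
[ 97.6 110. ] [ 83 104  32  12  97] [503.9 551.6  65. ]
[262.4 191.9] [ 244  173   37   39 1137] [411.1 389.4  65. ]
[254.5 324.1] [    0   246   512   114 24060] [263.  406.9  65. ]
at [418.3 384.5 234.8] [-175.57    3.24  -93.37] gap 85.3 F [-3.6 -0.3 -0.9]
shift units [0.46 0.92 8.18] turn units -0.3
```

View pics/w_c.png

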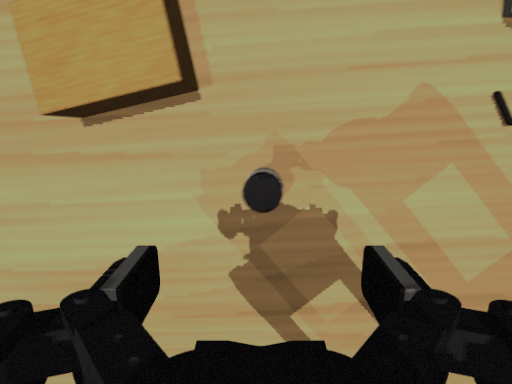

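```bash
python3 -m pendant '[[[0,0.1,1,0],[0,0.1,1,0],[0,0.1,1,0],[0,0.1,1,0],[0,0.1,1,0],[0,0.1,0.8,0],[0,0.1,0.5,0],[0,0,0,0],[0,0,0,0],[0,0,0,0]]]' 1
python3 - <<'E'
from h import *
im,W=snap('wrist','w_c2.png')
m=im.max(2)<45; m[240:]=0
for c,st,_ in comps(m,60): print(c.round(1),st,plane([c],W,65)[0].round(1))
shift(411,387,25,-92)
E
```

```text
time: 24.13
tool_pos: [416.3, 396.8, 115.8]
tcp_rot: [-175.0, 3.8, -93.1]
ft_force: [-1.1, -0.2, -0.5]
finger_gap: 85.3
[279.1 214.9] [ 250  187   59   53 2623] [413.  388.3  65. ]
at [416.7 397.1 116.4] [-174.96    3.8   -93.07] gap 85.6 F [-0.7 -0.2  0.7]
shift units [0.82 0.65 4.48] turn units -0.23
```

```bash
python3 -m pendant '[[[0.4,0.1,0.2,0],[0.3,0.1,0.6,0],[0,0.1,0.6,0],[0,0.1,0.6,0],[0,0.1,0.6,0],[0,0.1,0.6,0],[0,0.05,0.4,0],[0,0,0,0],[0,0,0,0],[0,0,0,0]]]' 1
python3 - <<'E'
from h import *
shift(412,388,25,-92)
E
```

```text
time: 25.02
tool_pos: [410.3, 386.4, 38.0]
tcp_rot: [-174.8, 4.0, -93.2]
ft_force: [0.3, -0.9, 0.2]
finger_gap: 85.5
at [410.3 386.4  38. ] [-174.76    3.96  -93.17] gap 85.5 F [ 0.3 -0.9  0.2]
shift units [-0.04 -0.02  0.66] turn units -0.26
```

```bash
python3 -m pendant '[[[0,0.02,0.4,0],[0,0,0.1,0],[0,0,0,0],[0,0,0,0],[0,0,0,0],[0,0,0,0],[0,0,0,0],[0,0,0,0],[0,0,0,0],[0,0,0,0]]]' -1 60
python3 -m pendant '[[[0,0,-0.3,0],[0,0,-1,0],[0,0,-1,0],[0,0,-1,0],[0,0,-1,0],[0,0,-1,0],[0,0,-1,0],[0.5,-0.2,-1,0],[1,-0.5,-1,0],[1,-0.5,-0.5,0]]]' -1 60
python3 - <<'E'
from h import *
shift(629,-100,200,-93.4)
E
```

```text
time: 25.85
tool_pos: [412.6, 388.3, 29.6]
tcp_rot: [-174.6, 4.1, -93.2]
ft_force: [-0.9, 0.4, -2.0]
finger_gap: 39.1
time: 26.68
tool_pos: [410.8, 323.9, 209.3]
tcp_rot: [-175.0, 3.8, -92.9]
ft_force: [0.1, 0.2, -0.7]
finger_gap: 39.1
at [410.8 323.9 209.3] [-175.02    3.8   -92.9 ] gap 39.1 F [ 0.1  0.2 -0.7]
shift units [ 20.6  -12.     0.14] turn units 0.11
```

```bash
python3 -m pendant '[[[1,-0.6,0,0],[1,-0.6,0,0],[1,-0.6,0,0],[1,-0.6,0,0],[1,-0.6,0,0],[1,-0.6,0,0],[1,-0.6,0,0],[1,-0.6,0,0],[1,-0.6,0,0],[1,-0.6,0,0]]]'
python3 -m pendant '[[[1,-0.6,0,0],[1,-0.6,0,0],[1,-0.6,0,0],[1,-0.6,0,0],[1,-0.6,0,0],[1,-0.6,0,0],[1,-0.6,0,0],[1,-0.6,0,0],[1,-0.6,0,0],[0.5,-0.6,0,0]]]'
python3 - <<'E'
from h import *
im,W=snap('wrist','w_t4.png')
shift(629,-100,120,-93.4)
E
```

```text
time: 27.52
tool_pos: [524.8, 109.3, 218.0]
tcp_rot: [-174.3, 4.1, -92.6]
ft_force: [-0.3, 0.5, -1.5]
finger_gap: 39.1
time: 28.35
tool_pos: [637.7, -99.6, 220.0]
tcp_rot: [-174.2, 4.1, -92.7]
ft_force: [-0.1, -0.2, -1.8]
finger_gap: 39.2
at [ 639.2 -101.   220.1] [-174.16    4.02  -92.78] gap 39.1 F [-3.1 -1.3 -0.8]
shift units [0.32 1.02 4.91] turn units 0.14
```

View pics/w_t4.png

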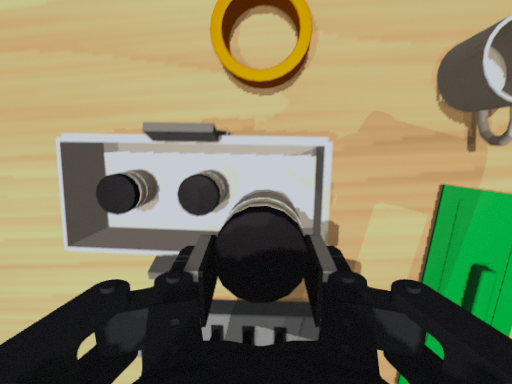

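```bash
python3 -m pendant '[[[0.1,0.3,0.7,0.05],[0.05,0.25,0.8,0.05],[0.05,0.15,0.8,0.05],[0.05,0.15,0.8,0],[0.05,0.1,0.8,0],[0.05,0.1,0.5,0],[0,0,0,0],[0,0,0,0],[0,0,0,0],[0,0,0,0]]]'
python3 - <<'E'
from h import *
shift(628,-99,40,-93.4)
E
```

```text
time: 29.23
tool_pos: [628.0, -103.2, 131.6]
tcp_rot: [-174.0, 4.0, -93.6]
ft_force: [0.7, -0.4, -1.2]
finger_gap: 39.4
at [ 628.  -103.2  131.6] [-174.02    4.03  -93.63] gap 39.4 F [ 0.7 -0.4 -1.2]
shift units [0.11 0.49 4.56] turn units -0.05
```

```bash
python3 -m pendant '[[[-0.05,0.1,0.5,0],[0,0.1,0.7,0],[0.02,0.1,0.7,0],[0.02,0.1,0.7,0],[0.02,0.1,0.7,0],[0,0.05,0.7,0],[0,0.05,0.4,0],[0,0,0,0],[0,0,0,0],[0,0,0,0]]]'
python3 - <<'E'
from h import *
shift(629,-99,38,-93.4)
E
```

```text
time: 30.07
tool_pos: [631.8, -97.5, 45.7]
tcp_rot: [-173.2, 3.9, -93.5]
ft_force: [0.3, 0.2, -1.9]
finger_gap: 38.8
at [631.8 -97.5  45.7] [-173.21    3.85  -93.54] gap 38.8 F [ 0.3  0.2 -1.9]
shift units [0.11 0.18 0.36] turn units -0.03
```

```bash
python3 -m pendant '[[[0,0.1,0.3,0],[0,0,0.05,0],[0,0,0,0],[0,0,0,0],[0,0,0,0],[0,0,0,0],[0,0,0,0],[0,0,0,0],[0,0,0,0],[0,0,0,0]]]' 
python3 -m pendant '[[[0,0,0,0],[0,0,0,0],[0,0,0,0],[0,0,0,0],[0,0,0,0],[0,0,-0.6,0],[0,-0.1,-1,0],[0,-0.1,-1,0],[0,-0.1,-1,0],[0,-0.1,-1,0]]]' 0.3
python3 -m pendant '[[[0,-0.1,-1,0],[0,-0.1,-1,0],[0,-0.1,-1,0],[0,-0.1,-1,0],[0,-0.1,-1,0],[0,-0.1,-1,0],[0,-0.1,-1,0],[0,-0.1,-1,0],[0,-0.1,-1,0],[0,-0.1,-1,0]]]' 1
python3 - <<'E'
from h import *
im,W=snap('wrist','w_t5.png')
im,W=snap('top','t5.png')
im,W=snap('scene','s5.png')
E
```

```text
time: 30.9
tool_pos: [633.8, -98.0, 42.7]
tcp_rot: [-172.8, 3.8, -93.5]
ft_force: [-0.1, 0.4, -1.7]
finger_gap: 39.2
time: 31.73
tool_pos: [626.0, -102.8, 135.4]
tcp_rot: [-173.3, 3.9, -93.5]
ft_force: [0.9, -0.2, 0.1]
finger_gap: 55.5
time: 32.57
tool_pos: [618.2, -116.7, 358.7]
tcp_rot: [-172.8, 3.7, -93.5]
ft_force: [0.5, -0.2, 1.1]
finger_gap: 85.3
```

View pics/w_t5.png

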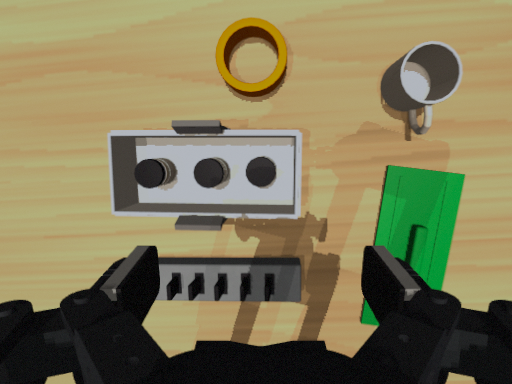

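View pics/t5.png

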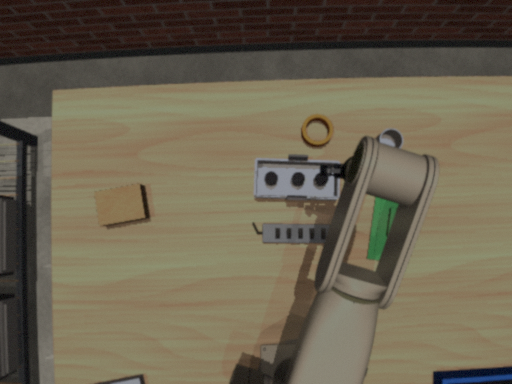

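View pics/s5.png

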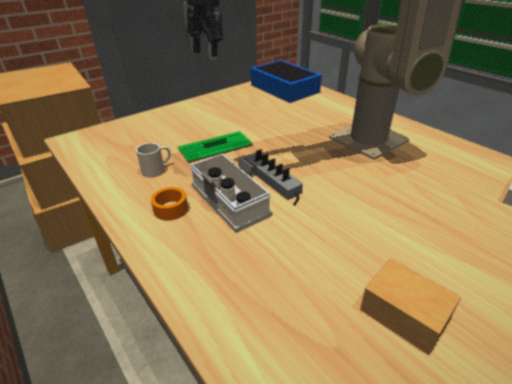

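```bash
Z='[0,0,0,0]'; python3 -m pendant '[[[0,0,0,0],[0,0,0,0],[0,0,0,0],[0,0,0,0],[0,0,0,0],[0,0,0,0],[0,0,0,0],[0,0,0,0],[0,0,0,0],[0,0,0,0]]]' | sed -n 2,3p
python3 -c "
from h import *; s=sense(); print(s['tcp_rot'],s['joint_pos'].round(2),s['tool_pos'])"
python3 -m pendant '[[[1,0,0,0],[1,0,0,0],[1,0,0,0],[1,0,0,0],[1,0,0,0],[1,0,0,0],[1,0,0,0],[1,0,0,0],[1,0,0,0],[1,0,0,0]]]'| sed -n 2,3p
python3 -c "
from h import *; s=sense(); print(s['tcp_rot'],s['joint_pos'].round(2),s['tool_pos'])"
```

```text
tool_pos: [616.9, -116.2, 354.3]
tcp_rot: [-173.1, 3.8, -93.5]
[-173.07789911    3.78046267  -93.53221369] [-18.74   4.46  73.49   5.47  96.32  75.89] [ 616.86540483 -116.150637    354.34648943]
tool_pos: [606.0, -319.0, 342.6]
tcp_rot: [-172.9, 3.8, -93.1]
[-172.86010787    3.79919856  -93.07422445] [-36.09  15.21  62.74   7.13  98.03  58.46] [ 606.03149946 -319.04176558  342.61767208]
```

```bash
python3 -m pendant '[[[0,0.5,0,0],[0,0.5,0,0],[0,0.5,0,0],[0,0.5,0,0],[0,0.5,0,0],[0,0.5,0,0],[0,0.5,0,0],[0,0.5,0,0],[0,0.5,0,0],[0,0.5,0,0]]]' | sed -n 2,3p
python3 -c "
from h import *; s=sense(); print(s['tcp_rot'],s['joint_pos'].round(2),s['tool_pos']); snap('wrist','w_l.png')"
python3 -m pendant '[[[0,0,0.5,0],[0,0,0.5,0],[0,0,0.5,0],[0,0,0.5,0],[0,0,0.5,0],[0,0,0.5,0],[0,0,0.5,0],[0,0,0.5,0],[0,0,0.5,0],[0,0,0.5,0]]]' | sed -n 2,3p
python3 -c "
from h import *; s=sense(); print(s['tcp_rot'],s['joint_pos'].round(2),s['tool_pos'])"
python3 -m pendant '[[[0,0,-1,0],[0,0,-1,0],[0,0,-1,0],[0,0,-1,0],[0,0,-1,0],[0,0,0,0],[0,0,0,0],[0,0,0,0],[0,0,0,0],[0,0,0,0]]]' | sed -n 2,3p
python3 -c "
from h import *; s=sense(); print(s['tcp_rot'],s['joint_pos'].round(2),s['tool_pos'])"
```

```text
tool_pos: [502.4, -318.6, 326.1]
tcp_rot: [-173.0, 3.8, -93.4]
[-173.04813034    3.84529029  -93.42116756] [-42.16   1.46  79.51   7.37  95.93  52.45] [ 502.39669572 -318.5562271   326.06398101]
tool_pos: [516.5, -311.8, 216.6]
tcp_rot: [-173.1, 3.8, -93.4]
[-173.06725575    3.84400807  -93.41243639] [-40.71   3.49  88.71   7.28  84.62  52.46] [ 516.4844545  -311.81019692  216.62546925]
tool_pos: [502.4, -315.4, 305.2]
tcp_rot: [-173.7, 4.4, -93.4]
[-173.73318082    4.35494132  -93.4192584 ] [-41.9    1.98  81.1    7.32  94.67  52.49] [ 502.40588609 -315.35819184  305.23028822]
```

View pics/w_l.png

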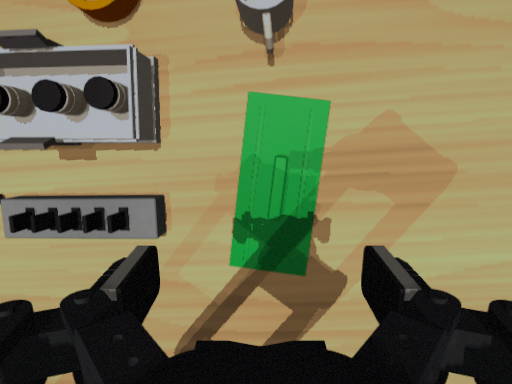

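```bash
for i in 1 ; do python3 -m pendant '[[[-0.5,0,0,0],[-1,0,0,0],[-1,0,0,0],[-1,0,0,0],[-1,0,0,0],[-1,0,0,0],[-1,0,0,0],[-1,0,0,0],[-1,0,0,0],[-1,0,0,0]]]' | sed -n 2,3p
python3 -m pendant '[[[-1,0,0,0],[-1,0,0,0],[-1,0,0,0],[-1,0,0,0],[-1,0,0,0],[-1,0,0,0],[-1,0,0,0],[-1,0,0,0],[-1,0,0,0],[-1,0,0,0]]]' | sed -n 2,3p
python3 -m pendant '[[[-1,0,0,0],[-1,0,0,0],[-1,0,0,0],[-1,0,0,0],[-1,0,0,0],[-1,0,0,0],[-1,0,0,0],[-1,0,0,0],[-1,0,0,0],[-0.7,0,0,0]]]' | sed -n 2,3p
python3 -m pendant '[[[0,0,-1,0],[0,0,-1,0],[0,0,-1,0],[0,0,0,0],[0,0,0.4,0],[0,0,0.5,0],[0,0,0.5,0],[0,0,0.5,0],[0,0,0.5,0],[0,0,0.4,0]]]' | sed -n 2,3p
python3 -m pendant '[[[0,0,-1,0],[0,0,-1,0],[0,0,-1,0],[0,0,-1,0],[0,0,-1,0],[0,0,0,0],[0,0,0,0],[0,0,0,0],[0,0,0,0],[0,0,0,0]]]' | sed -n 2,3p
done
```

```text
tool_pos: [510.2, -113.8, 310.1]
tcp_rot: [-174.5, 4.9, -93.7]
tool_pos: [516.5, 102.9, 321.0]
tcp_rot: [-175.1, 5.1, -93.6]
tool_pos: [518.9, 312.5, 331.3]
tcp_rot: [-175.7, 5.0, -93.3]
tool_pos: [510.5, 318.9, 321.4]
tcp_rot: [-176.5, 4.8, -93.0]
tool_pos: [501.0, 308.7, 402.3]
tcp_rot: [-178.0, 4.0, -93.2]
```

```bash
python3 -m pendant '[[[0,0,0.3,0],[0,0,0.5,0],[0,0,0.5,0],[0,0,0.5,0],[0,0,0.5,0],[0,0,0.5,0],[0,0,0.5,0],[0,0,0.5,0],[0,0,0.5,0],[0,0,0.3,0]]]' | sed -n 2,3p
python3 -m pendant '[[[0,0,-1,0],[0,0,-1,0],[0,0,-1,0],[0,0,-1,0],[0,0,-1,0],[0,0,0,0],[0,0,0,0],[0,0,0,0],[0,0,0,0],[0,0,0,0]]]' | sed -n 2,3p
python3 -m pendant '[[[0,0,0.3,0],[0,0,0.5,0],[0,0,0.5,0],[0,0,0.5,0],[0,0,0.5,0],[0,0,0.5,0],[0,0,0.5,0],[0,0,0.5,0],[0,0,0.5,0],[0,0,0.3,0]]]' | sed -n 2,3p
python3 -m pendant '[[[0,0,-1,0],[0,0,-1,0],[0,0,-1,0],[0,0,-1,0],[0,0,-1,0],[0,0,0,0],[0,0,0,0],[0,0,0,0],[0,0,0,0],[0,0,0,0]]]' | sed -n 2,3p
```

```text
tool_pos: [503.0, 314.8, 295.8]
tcp_rot: [-178.3, 3.8, -93.2]
tool_pos: [498.4, 307.9, 389.7]
tcp_rot: [-178.8, 3.6, -93.2]
tool_pos: [498.6, 313.1, 282.9]
tcp_rot: [-179.2, 3.3, -93.2]
tool_pos: [495.5, 306.9, 376.9]
tcp_rot: [-179.7, 3.1, -93.2]
```

```bash
python3 -m pendant '[[[0,0,0.3,0],[0,0,0.5,0],[0,0,0.5,0],[0,0,0.5,0],[0,0,0.5,0],[0,0,0.5,0],[0,0,0.5,0],[0,0,0.5,0],[0,0,0.5,0],[0,0,0.3,0]]]' | sed -n 3p
python3 -m pendant '[[[0,0,-1,0],[0,0,-1,0],[0,0,-1,0],[0,0,-1,0],[0,0,-1,0],[0,0,0,0],[0,0,0,0],[0,0,0,0],[0,0,0,0],[0,0,0,0]]]' | sed -n 2,3p
python3 -m pendant '[[[0,0,0.3,0],[0,0,0.5,0],[0,0,0.5,0],[0,0,0.5,0],[0,0,0.5,0],[0,0,0.5,0],[0,0,0.5,0],[0,0,0.5,0],[0,0,0.5,0],[0,0,0.3,0]]]' | sed -n 3p
python3 -m pendant '[[[0,0,-1,0],[0,0,-1,0],[0,0,-1,0],[0,0,-1,0],[0,0,-1,0],[0,0,0,0],[0,0,0,0],[0,0,0,0],[0,0,0,0],[0,0,0,0]]]' | sed -n 2,3p
python3 -m pendant '[[[1,0,0,0],[1,0,0,0],[1,0,0,0],[1,0,0,0],[1,0,0,0],[1,0,0,0],[1,0,0,0],[1,0,0,0],[1,0,0,0],[1,0,0,0]]]' | sed -n 2,3p
python3 -m pendant '[[[1,0,0,0],[1,0,0,0],[1,0,0,0],[1,0,0,0],[1,0,0,0],[1,0,0,0],[1,0,0,0],[1,0,0,0],[1,0,0,0],[1,0,0,0]]]' | sed -n 2,3p
python3 -m pendant '[[[1,0,0,0],[1,0,0,0],[1,0,0,0],[1,0,0,0],[1,0,0,0],[1,0,0,0],[1,0,0,0],[1,0,0,0],[1,0,0,0],[1,0,0,0]]]' | sed -n 1,3p
```

```text
tcp_rot: [179.9, 2.9, -93.2]
tool_pos: [492.3, 305.7, 364.2]
tcp_rot: [179.4, 2.6, -93.2]
tcp_rot: [179.0, 2.4, -93.2]
tool_pos: [488.9, 304.5, 351.6]
tcp_rot: [178.5, 2.1, -93.3]
tool_pos: [472.4, 100.0, 331.4]
tcp_rot: [177.5, 1.9, -92.9]
tool_pos: [456.4, -108.6, 313.6]
tcp_rot: [176.7, 2.0, -92.8]
time: 50.27
tool_pos: [440.8, -315.8, 294.2]
tcp_rot: [175.9, 2.4, -92.9]
```

```bash
python3 -m pendant '[[[0,0,1,0],[0,0,1,0],[0,0,1,0],[0,0,1,0],[0,0,1,0],[0,0,0,0],[0,0,0,0],[0,0,0,0],[0,0,0,0],[0,0,0,0]]]' | sed -n 2,3p
python3 -m pendant '[[[0,0,-0.5,0],[0,0,-0.5,0],[0,0,-0.5,0],[0,0,-0.5,0],[0,0,-0.5,0],[0,0,-0.5,0],[0,0,-0.5,0],[0,0,-0.5,0],[0,0,-0.5,0],[0,0,-0.3,0]]]' | sed -n 2,3p
python3 -m pendant '[[[0,0,1,0],[0,0,1,0],[0,0,1,0],[0,0,1,0],[0,0,1,0],[0,0,0,0],[0,0,0,0],[0,0,0,0],[0,0,0,0],[0,0,0,0]]]' | sed -n 2,3p
python3 -m pendant '[[[0,-0.5,0,0],[0,-1,0,0],[0,-1,0,0],[0,-1,0,0],[0,0,0,0],[0,0,0,0],[0,0,0,0],[0,0,0,0],[0,0,0,0],[0,0,0,0]]]' | sed -n 2,3p
```

```text
tool_pos: [429.6, -314.0, 185.0]
tcp_rot: [175.5, 2.7, -93.2]
tool_pos: [439.5, -320.7, 296.8]
tcp_rot: [175.9, 2.3, -93.2]
tool_pos: [435.8, -319.0, 203.3]
tcp_rot: [176.4, 2.0, -93.1]
tool_pos: [513.6, -325.4, 206.5]
tcp_rot: [177.0, 1.6, -93.2]
```

```bash
python3 -m pendant '[[[0,1,0,0],[0,1,0,0],[0,1,0,0],[0,0,0,0],[0,0,0,0],[0,-1,0,0],[0,-1,0,0],[0,-1,0,0],[0,0,0,0],[0,0,0,0]]]' | sed -n 2,3p
python3 -m pendant '[[[0,0,-0.5,0],[0,0,-0.5,0],[0,0,-0.5,0],[0,0,-0.5,0],[0,0,-0.5,0],[0,0,-0.5,0],[0,0,-0.5,0],[0,0,-0.5,0],[0,0,-0.5,0],[0,0,-0.3,0]]]' | sed -n 2,3p
python3 -m pendant '[[[0,0,1,0],[0,0,1,0],[0,0,1,0],[0,0,1,0],[0,0,1,0],[0,0,0,0],[0,0,0,0],[0,0,0,0],[0,0,0,0],[0,0,0,0]]]' | sed -n 2,3p
python3 -m pendant '[[[0,1,0,0],[0,1,0,0],[0,1,0,0],[0,0,0,0],[0,0,0,0],[0,-1,0,0],[0,-1,0,0],[0,-1,0,0],[0,0,0,0],[0,0,0,0]]]' | sed -n 2,3p
```

```text
tool_pos: [512.6, -326.3, 207.7]
tcp_rot: [177.1, 1.5, -93.4]
tool_pos: [516.0, -329.8, 316.0]
tcp_rot: [177.2, 1.4, -93.5]
tool_pos: [514.9, -329.7, 223.6]
tcp_rot: [177.8, 1.0, -93.5]
tool_pos: [521.8, -333.1, 235.4]
tcp_rot: [178.7, 0.4, -93.5]
```

```bash
cat > lid.py <<'E'
from h import *
import sys
im,W=snap('wrist',sys.argv[1])
h=cv2.cvtColor(im,cv2.COLOR_RGB2HSV)
g=(h[...,0]>45)&(h[...,0]<80)&(h[...,1]>150)
c,st,l=max(comps(g,200),key=lambda t:t[1][4])
P=plane(np.argwhere(l)[:,::-1],W,12)[:,:2].astype(np.float32)
r=cv2.minAreaRect(P); b=cv2.boxPoints(r); print('centre',np.round(r[0],1),'size',np.round(r[1],1),r[2]); print(b.round(1).tolist())
s=sense(); print(s['time'],s['tool_pos'].round(1),s['tcp_rot'].round(2))
E
python3 lid.py w_l2.png
```

```text
centre [ 491.7 -321.2] size [114.5 255.3] 79.77268981933594
[[355.79998779296875, -354.8999938964844], [607.0999755859375, -400.20001220703125], [627.5, -287.6000061035156], [376.20001220703125, -242.1999969482422]]
56.9833 [ 521.7 -333.   235.3] [178.67   0.45 -93.5 ]
```

View pics/w_l2.png

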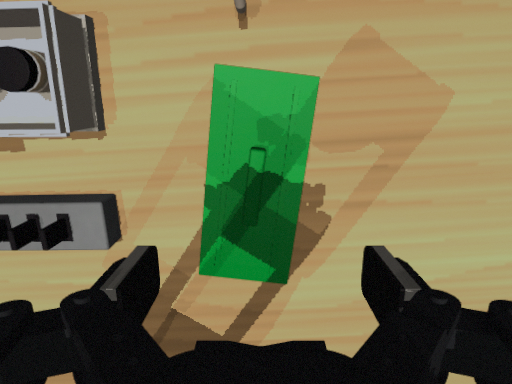

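```bash
python3 -c "
from h import *
shift(492,-321.5,70,-100.2)"
python3 -m pendant '[[[-0.08,0.2,0.5,0.2],[-0.08,0.2,0.5,0.2],[-0.08,0.2,0.6,0.2],[-0.08,0.2,0.7,0.2],[-0.08,0.2,0.7,0.2],[-0.08,0.2,0.7,0.2],[-0.08,0.1,0.7,0.2],[0,0,0.7,0.06],[0,0,0.6,0],[0,0,0.6,0]]]' 1
python3 lid.py w_l3.png;python3 -c "
from h import *
shift(492,-321.5,30,-100.2)"
```

```text
at [ 521.7 -333.   235.3] [178.67   0.45 -93.5 ] gap 85.6 F [-0.6  0.3  0.1]
shift units [-0.42  1.33  8.3 ] turn units 1.46
time: 57.82
tool_pos: [490.5, -318.7, 108.3]
tcp_rot: [179.0, 0.0, -100.8]
ft_force: [0.3, -0.2, 0.1]
finger_gap: 85.6
centre [ 491.7 -321.2] size [114.3 254.7] 79.79428100585938
[[356.20001220703125, -354.8999938964844], [606.9000244140625, -400.0], [627.0999755859375, -287.5], [376.5, -242.39999389648438]]
57.8667 [ 489.  -317.7  105.1] [ 1.7879e+02  1.4000e-01 -1.0082e+02]
at [ 489.  -317.7  105.1] [ 1.7879e+02  1.4000e-01 -1.0082e+02] gap 85.2 F [-1.5  0.9 -2.7]
shift units [ 0.17 -0.26  3.75] turn units -0.13
```

View pics/w_l3.png

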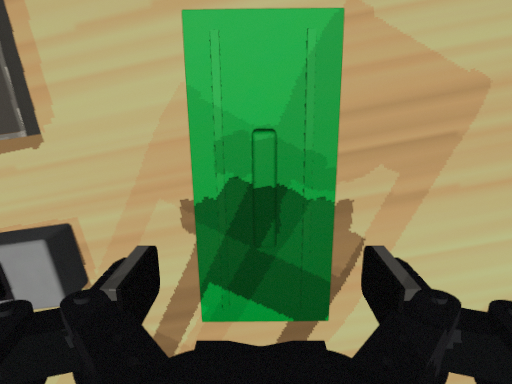

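```bash
python3 -m pendant '[[[0.1,-0.15,0.4,-0.1],[0.05,-0.05,0.5,0],[0,0,0.5,0],[0,0,0.5,0],[0,0,0.5,0],[0,0,0.5,0],[0,0,0.4,0],[0,0,0.1,0],[0,0,0,0],[0,0,0,0]]]' -0.2
python3 -c "
from h import *
shift(492,-321.5,14,-100.2)"
```

```text
time: 58.7
tool_pos: [490.9, -321.3, 29.0]
tcp_rot: [178.7, 0.2, -100.3]
ft_force: [-0.9, 0.1, 0.9]
finger_gap: 34.2
at [ 490.9 -321.3   29. ] [ 178.74    0.18 -100.3 ] gap 34.2 F [-0.9  0.1  0.9]
shift units [ 0.   -0.07  0.75] turn units -0.02
```

```bash
python3 -m pendant '[[[0,0,0.25,0],[0,0,0.25,0],[0,0,0.15,0],[0,0,0,0],[0,0,0,0],[0,0,0,0],[0,0,0,0],[0,0,0,0],[0,0,0,0],[0,0,0,0]]]' -0.2
python3 -c "
from h import *
shift(492,-321.5,14,-100.2)"
```

```text
time: 59.53
tool_pos: [492.4, -322.6, 17.6]
tcp_rot: [179.0, 0.1, -100.3]
ft_force: [0.3, 0.2, -0.0]
finger_gap: 34.3
at [ 492.4 -322.6   17.6] [ 1.7897e+02  5.0000e-02 -1.0030e+02] gap 34.3 F [ 0.3  0.2 -0. ]
shift units [-0.05  0.03  0.18] turn units -0.02
```

```bash
python3 -m pendant '[[[0,0,0.12,0],[0,0,0,0],[0,0,0,0],[0,0,0,0],[0,0,0,0],[0,0,0,0],[0,0,0,0],[0,0,0,0],[0,0,0,0],[0,0,0,0]]]' -1 100
python3 -m pendant '[[[0,0,-0.2,0],[0,0,-0.4,0],[0,0,-0.5,0],[0,0,-0.5,0],[0,0,-0.5,0],[0,0,-0.5,0],[0,0,-0.5,0],[0,0,-0.5,0],[0,0,-0.5,0],[0,0,-0.5,0]]]' -1 100
python3 -c "
from h import *
im,C=snap('scene','s6.png'); snap('wrist','w6.png')
shift(633.5,-20.7,220,-3.5)"
```

```text
time: 60.37
tool_pos: [492.5, -322.7, 15.1]
tcp_rot: [179.0, 0.0, -100.3]
ft_force: [1.0, 1.5, 0.7]
finger_gap: 0.2
time: 61.2
tool_pos: [494.1, -322.9, 116.9]
tcp_rot: [179.0, 0.0, -100.3]
ft_force: [-0.1, -0.5, -0.6]
finger_gap: 0.1
at [ 495.5 -324.   118.7] [ 1.7921e+02 -7.0000e-02 -1.0030e+02] gap 0.0 F [ 1.  -0.3 -0.1]
shift units [-16.15  -4.01  -5.14] turn units -21.12
```

View pics/s6.png

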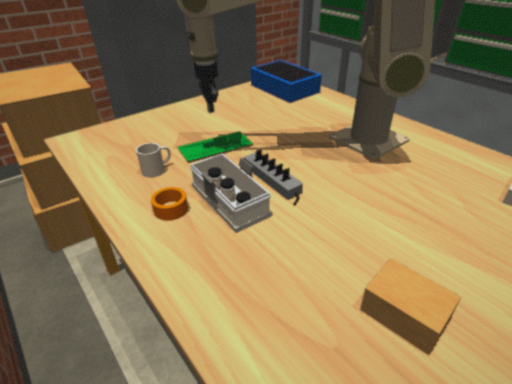

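View pics/w6.png

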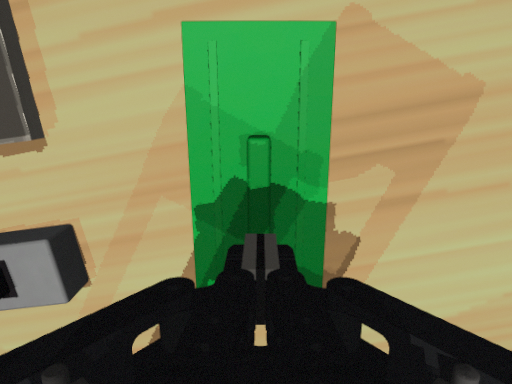

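```bash
python3 lid.py w7.png
python3 - <<'E'
from h import *
s=sense(); W=cam('wrist',s)
for z in (12,36,7,31): print(z,plane([[258,135],[184,22],[335,22]],W,z).round(1).tolist())
im,C=snap('top','t7.png')
h=cv2.cvtColor(im,cv2.COLOR_RGB2HSV)
cv2.imwrite('pics/t7.png',cv2.resize(im[160:290,350:450],None,fx=5,fy=5,interpolation=cv2.INTER_CUBIC)[:,:,::-1])
E
```

```text
centre [ 508.2 -324.1] size [114.6 220.8] 79.72644805908203
[[389.29998779296875, -360.79998779296875], [606.5999755859375, -400.20001220703125], [627.0, -287.3999938964844], [409.70001220703125, -248.0]]
61.35 [ 494.8 -323.5  117.1] [ 1.7912e+02 -2.0000e-02 -1.0030e+02]
12 [[534.4, -328.2, 12.0], [625.3, -289.6, 12.0], [605.5, -398.7, 12.0]]
36 [[536.7, -328.8, 36.0], [619.6, -293.6, 36.0], [601.6, -393.1, 36.0]]
7 [[533.9, -328.1, 7.0], [626.5, -288.8, 7.0], [606.3, -399.9, 7.0]]
31 [[536.3, -328.7, 31.0], [620.8, -292.7, 31.0], [602.4, -394.3, 31.0]]
```

View pics/t7.png

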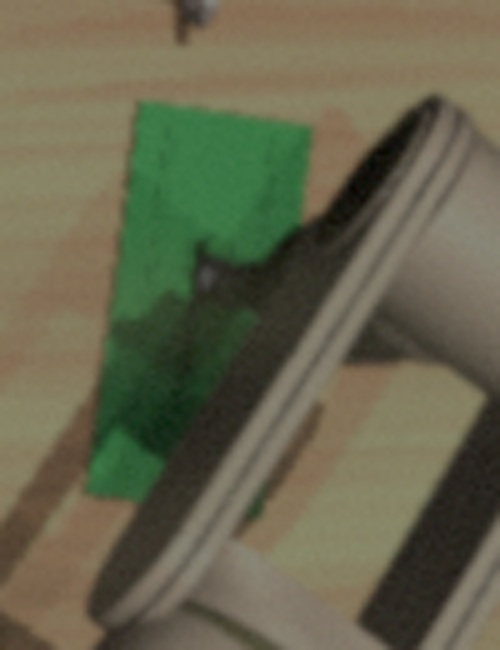

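```bash
python3 -m pendant '[[[0,0,0.3,0],[0,0,0.5,0],[0,0,0.5,0],[0,0,0.5,0],[0,0,0.5,0],[0,0,0.5,0],[0,0,0.4,0],[0,0,0.2,0],[0,0,0,0],[0,0,0,0]]]'
python3 -m pendant '[[[0,0,0.1,0],[0,0,0.1,0],[0,0,0.1,0],[0,0,0.1,0],[0,0,0.1,0],[0,0,0,0],[0,0,0,0],[0,0,0,0],[0,0,0,0],[0,0,0,0]]]'
python3 -c "
from h import *
snap('wrist','w8.png');snap('scene','s8.png')
shift(492,-321.5,38,-100.2)"
```

```text
time: 62.23
tool_pos: [487.5, -318.6, 31.8]
tcp_rot: [178.3, 0.4, -100.3]
ft_force: [0.5, 0.5, 0.1]
finger_gap: -0.2
time: 63.07
tool_pos: [489.5, -320.2, 24.1]
tcp_rot: [178.6, 0.3, -100.3]
ft_force: [-0.3, -0.9, -0.7]
finger_gap: 0.1
at [ 489.5 -320.2   24.1] [ 178.6     0.26 -100.3 ] gap -0.2 F [-0.6  0.   0. ]
shift units [ 0.04 -0.12 -0.7 ] turn units -0.02
```

View pics/w8.png

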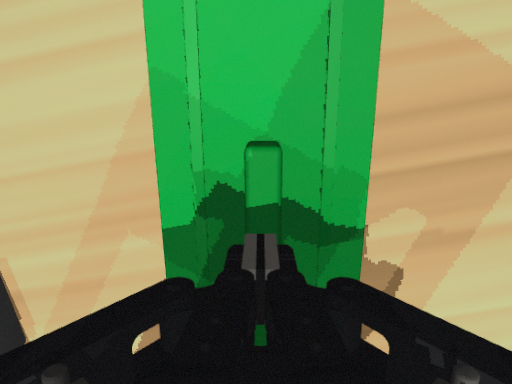

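```bash
python3 -m pendant '[[[0,0,0.1,0],[0,0,0.1,0],[0,0,0.1,0],[0,0,0,0],[0,0,0,0],[0,0,0,0],[0,0,0,0],[0,0,0,0],[0,0,0,0],[0,0,0,0]]]'
python3 -m pendant '[[[0,0,0.1,0],[0,0,0.1,0],[0,0,0.1,0],[0,0,0,0],[0,0,0,0],[0,0,0,0],[0,0,0,0],[0,0,0,0],[0,0,0,0],[0,0,0,0]]]'
```

```text
time: 64.0
tool_pos: [489.2, -320.0, 17.2]
tcp_rot: [178.6, 0.3, -100.3]
ft_force: [0.8, 0.2, 0.9]
finger_gap: 0.1
time: 64.83
tool_pos: [489.1, -320.0, 10.6]
tcp_rot: [178.6, 0.3, -100.3]
ft_force: [0.6, 0.2, -0.1]
finger_gap: -0.1
```

Run:
```python
from h import *
a,W=snap('wrist'); b,C=snap('scene')
p=proj([sense()['tool_pos']],C)[0]; print(p, proj([sense()['tool_pos']],W))
x,y=p.astype(int)
z1=cv2.resize(b[y-45:y+45,x-60:x+60],(800,600),interpolation=cv2.INTER_CUBIC)
cv2.imwrite('pics/s9.png',z1[:,:,::-1]); cv2.imwrite('pics/w9.png',a[:,:,::-1])
```

```text
[215.61718471 144.27894391] [[261.58107072 231.38758364]]
```

View pics/s9.png

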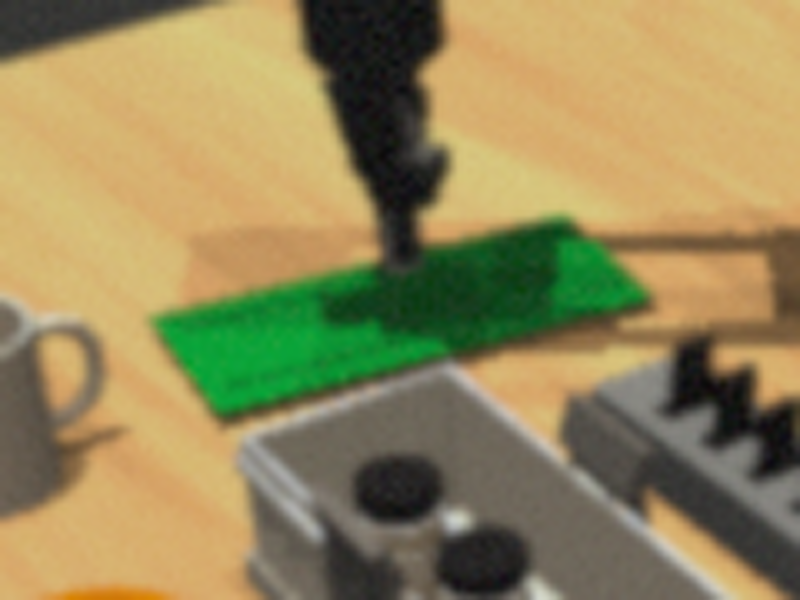

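View pics/w9.png

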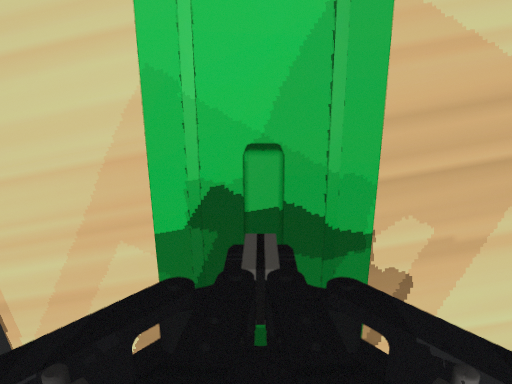

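```bash
python3 -m pendant '[[[0,0,0.1,0],[0,0,0.1,0],[0,0,0,0],[0,0,0,0],[0,0,0,0],[0,0,0,0],[0,0,0,0],[0,0,0,0],[0,0,0,0],[0,0,0,0]]]'
python3 -m pendant '[[[0,0,0.1,0],[0,0,0.1,0],[0,0,0,0],[0,0,0,0],[0,0,0,0],[0,0,0,0],[0,0,0,0],[0,0,0,0],[0,0,0,0],[0,0,0,0]]]'
```

```text
time: 65.77
tool_pos: [489.5, -320.3, 10.3]
tcp_rot: [178.6, 0.2, -100.3]
ft_force: [-0.9, -0.4, -0.0]
finger_gap: 0.0
time: 66.6
tool_pos: [489.7, -320.6, 10.2]
tcp_rot: [178.6, 0.2, -100.3]
ft_force: [-0.0, 0.2, 2.0]
finger_gap: -0.2
```

Run:
```python
from h import *
s=sense(); p=s['tool_pos']; C=cam('scene')
for dz in (0,10,20,25,30): print(dz,proj([p+[0,0,dz]],C).round(1), proj([p+[0,0,dz]],cam('wrist',s)).round(1))
# bar top corners predicted
u=np.array([np.cos(np.radians(-10.2)),np.sin(np.radians(-10.2)),0]);v=np.array([-u[1],u[0],0]);c=np.array([491.7,-321.3,0])
for z in (12,36):print(z,proj([c+a*u*45+b*v*9+[0,0,z] for a,b in ((1,1),(1,-1))],cam('wrist',s)).round(1).tolist())
b=snapshot('scene');x,y=215,140
cv2.imwrite('pics/s10.png',cv2.resize(b[y-20:y+20,x-27:x+27],(800,600),interpolation=cv2.INTER_CUBIC)[:,:,::-1])
a=snapshot('wrist');cv2.imwrite('pics/w10.png',cv2.resize(a[120:300,160:360],(800,720),interpolation=cv2.INTER_CUBIC)[:600,:,::-1])
```

```text
0 [[215.4 144.4]] [[261.5 231.4]]
10 [[215.2 142. ]] [[261.6 239. ]]
20 [[214.9 139.6]] [[261.6 247.6]]
25 [[214.8 138.4]] [[261.6 252.3]]
30 [[214.7 137.2]] [[261.6 257.3]]
12 [[243.7, 142.2], [281.0, 142.2]]
36 [[240.8, 149.7], [284.1, 149.7]]
```

View pics/s10.png

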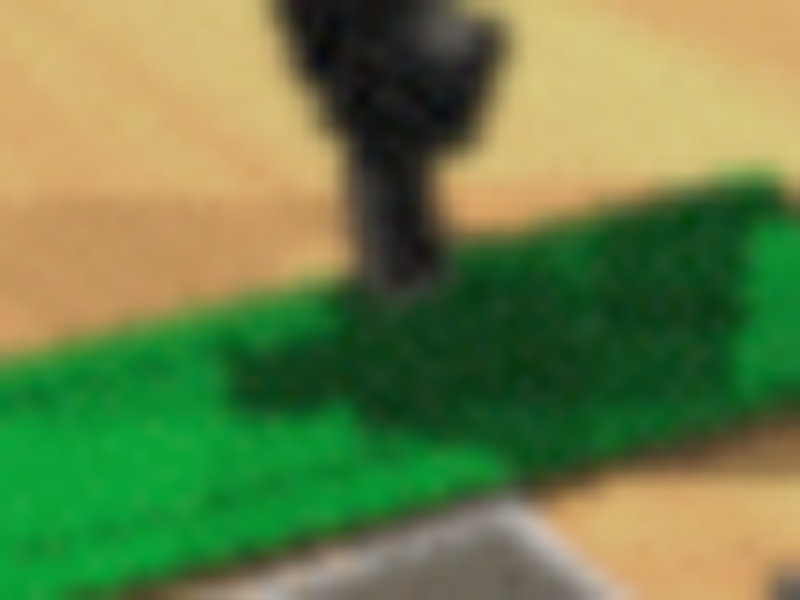

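View pics/w10.png

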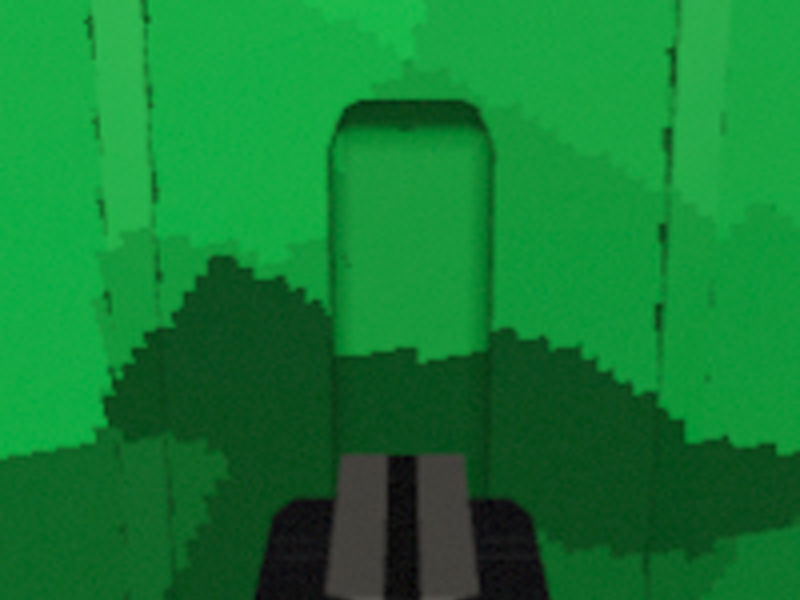

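```bash
python3 -m pendant '[[[0,0,-0.5,0],[0,0,-0.5,0],[0,0,0,0],[0,0,0,0],[0,0,0,0],[0,0,0,0],[0,0,0,0],[0,0,0,0],[0,0,0,0],[0,0,0,0]]]' -0.2
python3 -m pendant '[[[0,0,0.3,0],[0,0,0.3,0],[0,0,0.3,0],[0,0,0.3,0],[0,0,0.3,0],[0,0,0.2,0],[0,0,0,0],[0,0,0,0],[0,0,0,0],[0,0,0,0]]]' -0.2
python3 -c "
from h import *
shift(492,-321.5,-12,-100.2)"
```

```text
time: 67.53
tool_pos: [490.1, -320.7, 32.5]
tcp_rot: [178.6, 0.2, -100.3]
ft_force: [0.1, -0.5, 0.4]
finger_gap: 34.2
time: 68.37
tool_pos: [487.7, -319.2, -7.6]
tcp_rot: [178.4, 0.3, -100.3]
ft_force: [-0.1, 1.0, 0.4]
finger_gap: 34.1
at [ 487.7 -319.2   -7.6] [ 178.39    0.34 -100.28] gap 34.1 F [-0.1  1.   0.4]
shift units [ 0.08 -0.24  0.21] turn units -0.02
```

```bash
python3 -m pendant '[[[0.06,-0.15,0.15,0],[0,0,0,0],[0,0,0,0],[0,0,0,0],[0,0,0,0],[0,0,0,0],[0,0,0,0],[0,0,0,0],[0,0,0,0],[0,0,0,0]]]' -1 100
python3 -m pendant '[[[0,0,-0.2,0],[0,0,-0.4,0],[0,0,-0.5,0],[0,0,-0.5,0],[0,0,-0.5,0],[0,0,-0.5,0],[0,0,-0.5,0],[0,0,-0.5,0],[0,0,-0.5,0],[0,0,-0.5,0]]]' -1 100
python3 -c "
from h import *
snap('scene','s11.png'); snap('wrist','w11.png')
shift(633.5,-20.7,220,-3.5)"
```

```text
time: 69.2
tool_pos: [491.3, -321.5, -10.0]
tcp_rot: [178.5, 0.3, -100.3]
ft_force: [0.0, -1.0, -0.6]
finger_gap: 15.7
time: 70.03
tool_pos: [493.5, -322.2, 91.6]
tcp_rot: [178.5, 0.3, -100.3]
ft_force: [-0.0, -0.5, -1.6]
finger_gap: 15.7
at [ 494.9 -323.3   93.2] [ 178.66    0.2  -100.28] gap 15.8 F [-0.   0.5 -0. ]
shift units [-16.14  -3.97  -6.38] turn units -21.11
```

View pics/s11.png

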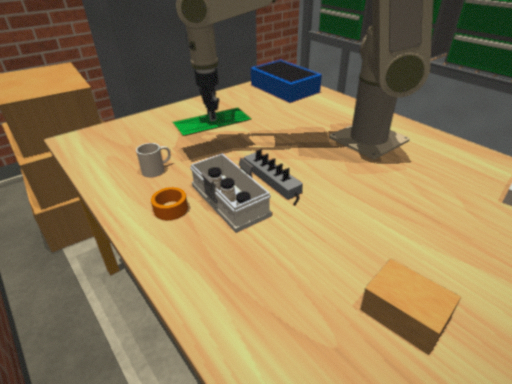

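View pics/w11.png

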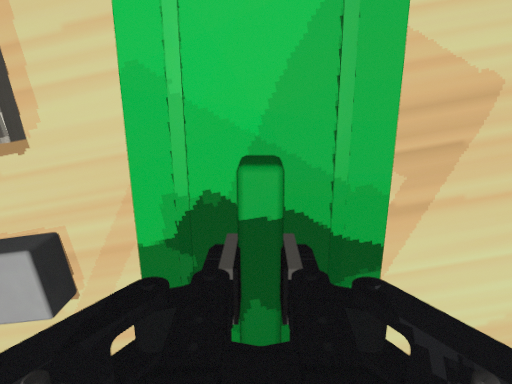

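```bash
python3 -m pendant '[[[0,0,-0.4,-0.2],[0,0,-0.4,-0.5],[0,0,-0.4,-0.8],[0,0,-0.4,-0.8],[0,0,-0.4,-0.8],[0,0,-0.4,-0.8],[0,0,-0.4,-0.8],[0,0,-0.4,-0.8],[0,0,-0.4,-0.8],[0,0,-0.4,-0.8]]]' | tail -5
python3 -m pendant '[[[0,0,0,-0.8],[0,0,0,-0.8],[0,0,0,-0.8],[0,0,0,-0.8],[0,0,0,-0.8],[0,0,0,-0.8],[0,0,0,-0.8],[0,0,0,-0.8],[0,0,0,-0.8],[0,0,0,-0.8]]]'| tail -5
python3 -c "
from h import *
shift(633.5,-20.7,180,-3.5)"
```

```text
time: 70.97
tool_pos: [492.7, -320.9, 171.7]
tcp_rot: [178.6, 1.6, -65.9]
ft_force: [0.5, 0.1, -1.3]
finger_gap: 15.7
time: 71.8
tool_pos: [490.8, -319.4, 171.3]
tcp_rot: [-180.0, 2.5, -26.8]
ft_force: [-0.1, -1.1, -1.7]
finger_gap: 15.9
at [ 490.8 -319.4  171.3] [-179.96    2.54  -26.76] gap 15.9 F [-0.1 -1.1 -1.7]
shift units [ -0.37 -16.55  -0.41] turn units -5.07
```

```bash
python3 -m pendant '[[[0,-0.3,-0.1,-0.8],[0,-0.5,-0.1,-0.8],[0,-0.6,0,-0.8],[0,-0.6,0,-0.8],[0,-0.6,0,-0.8],[0,-0.6,0,-0.8],[0,-0.6,0,-0.2],[0,-0.6,0,0],[0,-0.6,0,0],[0,-0.6,0,0]]]' | tail -5
python3 -c "
from h import *
shift(633.5,-20.7,180,-3.5)"
```

```text
time: 72.63
tool_pos: [507.5, -205.4, 173.5]
tcp_rot: [-178.6, 2.8, -2.5]
ft_force: [-0.2, 0.2, -0.8]
finger_gap: 16.0
at [ 507.5 -205.4  173.5] [-178.64    2.85   -2.49] gap 16.0 F [-0.2  0.2 -0.8]
shift units [ 5.87 -9.51 -0.39] turn units 0.22
```

```bash
python3 -m pendant '[[[0.5,-0.7,0,0],[0.5,-0.7,0,0],[0.5,-0.7,0,0],[0.5,-0.7,0,0],[0.5,-0.7,0,0],[0.5,-0.7,0,0],[0.5,-0.7,0,0],[0.5,-0.7,0,0],[0.5,-0.7,0,0.1],[0.5,-0.7,0,0.1]]]' | tail -5
python3 -m pendant '[[[0.3,-0.7,0,0],[0.2,-0.6,0,0],[0.1,-0.4,0,0],[0,-0.2,0,0],[0,0,0,0],[0,0,0,0],[0,0,0,0],[0,0,0,0],[0,0,0,0],[0,0,0,0]]]' | tail -5
python3 -c "
from h import *
shift(633.5,-20.7,150,-3.5)
snap('wrist','w12.png');snap('scene','s12.png');snap('top','t12.png')"
```

```text
time: 73.47
tool_pos: [615.6, -57.0, 172.6]
tcp_rot: [-178.8, 2.9, -4.2]
ft_force: [-0.3, 0.2, -1.7]
finger_gap: 16.0
time: 74.3
tool_pos: [630.3, -14.5, 172.7]
tcp_rot: [-178.8, 3.0, -4.4]
ft_force: [0.8, 0.3, -1.1]
finger_gap: 16.0
at [630.3 -14.5 172.7] [-178.78    3.02   -4.38] gap 16.0 F [ 0.8  0.3 -1.1]
shift units [0.24 0.32 1.12] turn units -0.19
```

View pics/w12.png

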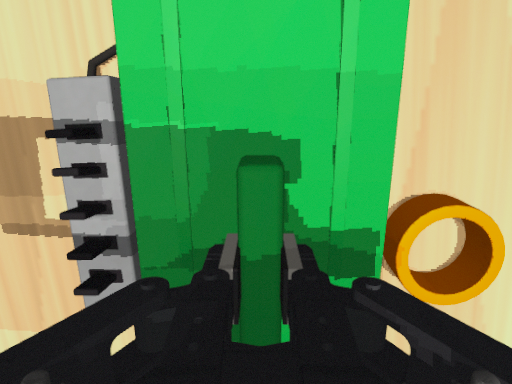

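View pics/s12.png

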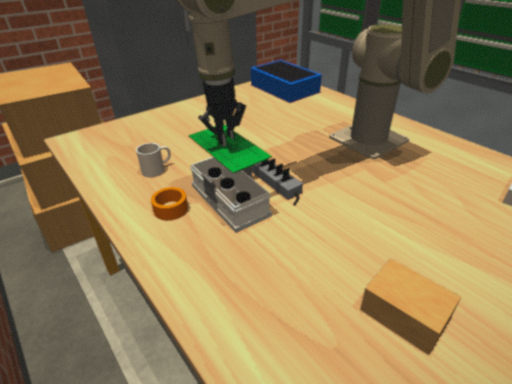

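View pics/t12.png

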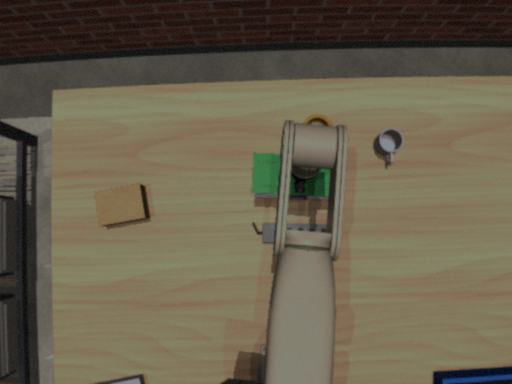

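```bash
python3 -m pendant '[[[0,0,-0.5,0],[0,0,-0.5,0],[0,0,-0.5,0],[0,0,-0.5,0],[0,0,-0.5,0],[0,0,-0.5,0],[0,0,-0.5,0],[0,0,-0.5,0],[0,0,-0.5,0],[0,0,-0.3,0]]]' | tail -4
python3 -m pendant '[[[0,0,1,0],[0,0,1,0],[0,0,1,0],[0,0,1,0],[0,0,0.8,0],[0,0,0,0],[0,0,0,0],[0,0,0,0],[0,0,0,0],[0,0,0,0]]]' | tail -4
python3 -m pendant '[[[0,0,-0.5,0],[0,0,-0.5,0],[0,0,-0.5,0],[0,0,-0.5,0],[0,0,-0.5,0],[0,0,-0.5,0],[0,0,-0.5,0],[0,0,-0.5,0],[0,0,-0.5,0],[0,0,-0.3,0]]]' | tail -4
python3 -m pendant '[[[0,0,1,0],[0,0,1,0],[0,0,1,0],[0,0,1,0],[0,0,0.8,0],[0,0,0,0],[0,0,0,0],[0,0,0,0],[0,0,0,0],[0,0,0,0]]]' | tail -4
python3 -c "
from h import *
shift(632,-20,150,-3.5)"
```

```text
tool_pos: [636.0, -17.2, 280.3]
tcp_rot: [-178.8, 2.9, -4.4]
ft_force: [0.3, 0.8, -1.2]
finger_gap: 16.1
tool_pos: [636.0, -15.3, 192.0]
tcp_rot: [-178.8, 2.2, -4.4]
ft_force: [-0.1, -0.1, -0.6]
finger_gap: 15.8
tool_pos: [641.5, -18.1, 304.0]
tcp_rot: [-178.8, 1.7, -4.4]
ft_force: [-0.2, 1.0, -1.7]
finger_gap: 15.8
tool_pos: [642.7, -16.5, 214.8]
tcp_rot: [-178.9, 1.1, -4.4]
ft_force: [0.2, -0.2, -1.0]
finger_gap: 15.6
at [642.7 -16.5 214.8] [-178.86    1.13   -4.39] gap 15.6 F [ 0.2 -0.2 -1. ]
shift units [-0.45  0.28  3.24] turn units -0.19
```

```bash
python3 -m pendant '[[[-0.25,0.1,0.4,-0.1],[-0.15,0.1,0.5,-0.09],[0,0.05,0.6,0],[0,0,0.6,0],[0,0,0.6,0],[0,0,0.5,0],[0,0,0.4,0],[0,0,0,0],[0,0,0,0],[0,0,0,0]]]' | tail -5
python3 -c "
from h import *
shift(633,-20,110,-3.5)"
```

```text
time: 78.62
tool_pos: [634.8, -19.6, 139.5]
tcp_rot: [-178.8, 0.8, -3.5]
ft_force: [0.1, -0.7, -1.5]
finger_gap: 16.1
at [634.8 -19.6 139.5] [-178.85    0.84   -3.51] gap 16.1 F [ 0.1 -0.7 -1.5]
shift units [-0.07  0.06  1.47] turn units -0.0
```

Run:
```python
from h import *
b=snapshot('scene'); cv2.imwrite('pics/s13.png',cv2.resize(b[110:235,170:320],(720,600),interpolation=cv2.INTER_CUBIC)[:,:,::-1])
```

```text
(no output)
```

View pics/s13.png

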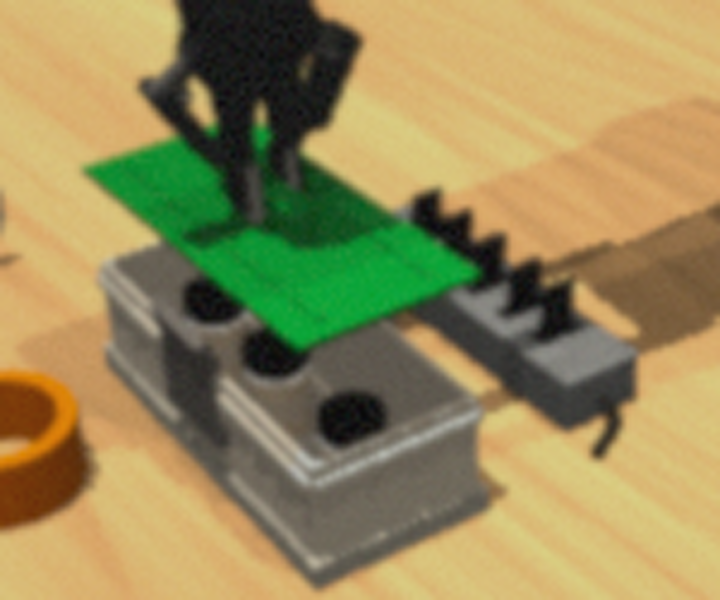

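Run:
```python
from h import *
C=cam('scene')
def f(x,y): return [170+x*150/720,110+y*125/600]
# tub rim outer corners at z=85
print('tub', plane([f(313,470),f(478,410),f(100,268)],C,85).round(1).tolist())
for z in (158,161): print('lid',z, plane([f(302,350),f(480,268),f(85,170)],C,z).round(1).tolist())
def corners(c,yaw,L,Wd):
    u=np.array([np.cos(yaw),np.sin(yaw)]);v=np.array([-u[1],u[0]])
    return [np.r_[np.array(c)+a*u*L/2+b*v*Wd/2] .round(1).tolist() for a,b in((-1,1),(-1,-1),(1,1))]
y=np.radians(-93.5)
print(corners((633.5,-20.7),y,258,112)); print(corners((635.5,-20.3),y,258,116))
```

```text
tub [[698.9, 110.8, 85.0], [596.2, 125.9, 85.0], [686.9, -139.3, 85.0]]
lid 158 [[695.3, 102.5, 158.0], [574.1, 100.4, 158.0], [689.0, -135.3, 158.0]]
lid 161 [[697.6, 106.0, 161.0], [577.1, 104.0, 161.0], [691.3, -130.4, 161.0]]
[[697.3, 104.6], [585.5, 111.5], [681.5, -152.9]]
[[701.3, 104.9], [585.5, 112.0], [685.5, -152.6]]
```

```bash
python3 -m pendant '[[[-0.05,0.02,0.4,0],[-0.03,0.02,0.5,0],[0,0,0.5,0],[0,0,0.4,0],[0,0,0,0],[0,0,0,0],[0,0,0,0],[0,0,0,0],[0,0,0,0],[0,0,0,0]]]' | tail -5
python3 -c "
from h import *
shift(633,-20,90,-3.5)"
```

```text
time: 79.5
tool_pos: [634.0, -19.7, 101.9]
tcp_rot: [-178.9, 0.6, -3.5]
ft_force: [0.5, -0.4, -1.3]
finger_gap: 15.5
at [634.  -19.7 101.9] [-178.86    0.63   -3.51] gap 15.5 F [ 0.5 -0.4 -1.3]
shift units [-0.04  0.03  0.59] turn units -0.0
```

```bash
python3 -m pendant '[[[-0.04,0.02,0.2,0],[0,0,0.2,0],[0,0,0.1,0],[0,0,0,0],[0,0,0,0],[0,0,0,0],[0,0,0,0],[0,0,0,0],[0,0,0,0],[0,0,0,0]]]' | tail -5
python3 - <<'E'
from h import *
shift(633,-20,80,-3.5)
b=snapshot('scene'); cv2.imwrite('pics/s14.png',cv2.resize(b[110:235,170:320],(720,600),interpolation=cv2.INTER_CUBIC)[:,:,::-1])
snap('wrist','w14.png')
E
```

```text
time: 80.33
tool_pos: [633.8, -20.0, 92.0]
tcp_rot: [-178.9, 0.5, -3.5]
ft_force: [0.7, -0.2, -1.3]
finger_gap: 15.7
at [633.8 -20.   92. ] [-178.87    0.52   -3.51] gap 15.7 F [ 0.7 -0.2 -1.3]
shift units [-0.04  0.02  0.6 ] turn units -0.0
```

View pics/s14.png

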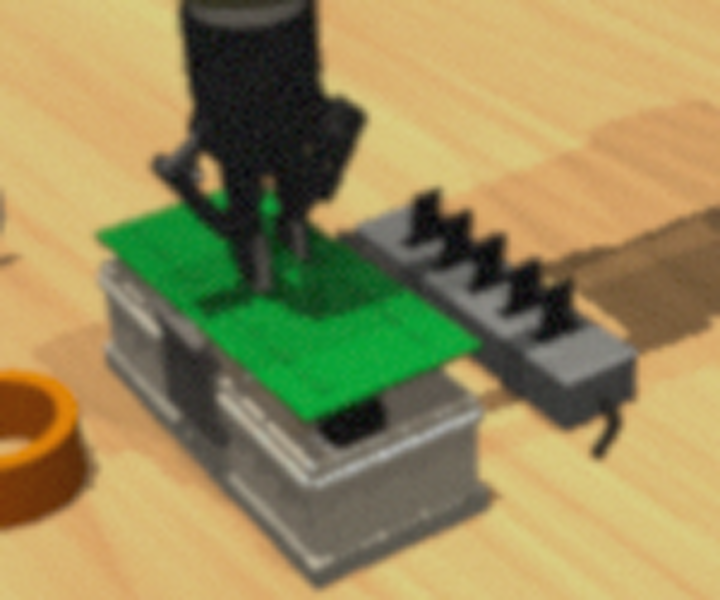

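View pics/w14.png

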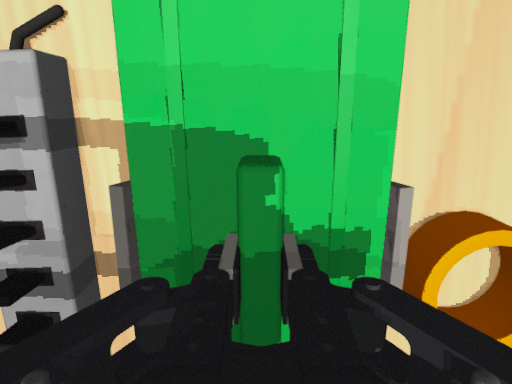

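```bash
python3 -m pendant '[[[0,0,0.15,0],[0,0,0.15,0],[0,0,0.15,0],[0,0,0.1,0],[0,0,0,0],[0,0,0,0],[0,0,0,0],[0,0,0,0],[0,0,0,0],[0,0,0,0]]]' | tail -5
```

```text
time: 81.27
tool_pos: [634.8, -20.0, 81.9]
tcp_rot: [-178.9, 0.4, -3.5]
ft_force: [-1.1, -0.5, 2.0]
finger_gap: 15.6
```

```bash
python3 -m pendant '[[[0,0,0.15,0],[0,0,0.15,0],[0,0,0.15,0],[0,0,0.1,0],[0,0,0,0],[0,0,0,0],[0,0,0,0],[0,0,0,0],[0,0,0,0],[0,0,0,0]]]' | tail -5
python3 - <<'E'
from h import *
b=snapshot('scene'); cv2.imwrite('pics/s15.png',cv2.resize(b[110:235,170:320],(720,600),interpolation=cv2.INTER_CUBIC)[:,:,::-1])
E
```

```text
time: 82.1
tool_pos: [636.2, -20.3, 74.3]
tcp_rot: [-178.9, 0.2, -3.6]
ft_force: [-2.1, -0.3, 4.0]
finger_gap: 15.6
```

View pics/s15.png

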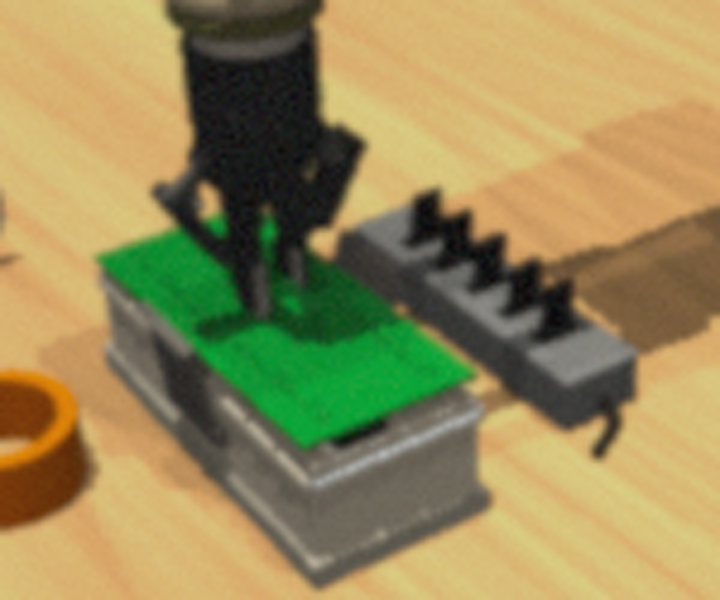

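```bash
python3 -m pendant '[[[-0.05,0,0.15,0],[-0.05,0,0.15,0],[0,0,0.15,0],[0,0,0.15,0],[0,0,0.1,0],[0,0,0,0],[0,0,0,0],[0,0,0,0],[0,0,0,0],[0,0,0,0]]]' | tail -5
python3 - <<'E'
from h import *
b=snapshot('scene'); cv2.imwrite('pics/s16.png',cv2.resize(b[110:235,170:320],(720,600),interpolation=cv2.INTER_CUBIC)[:,:,::-1])
E
```

```text
time: 82.98
tool_pos: [636.4, -19.4, 66.9]
tcp_rot: [-179.0, -0.2, -3.5]
ft_force: [-2.7, 1.3, 5.8]
finger_gap: 16.0
```

View pics/s16.png

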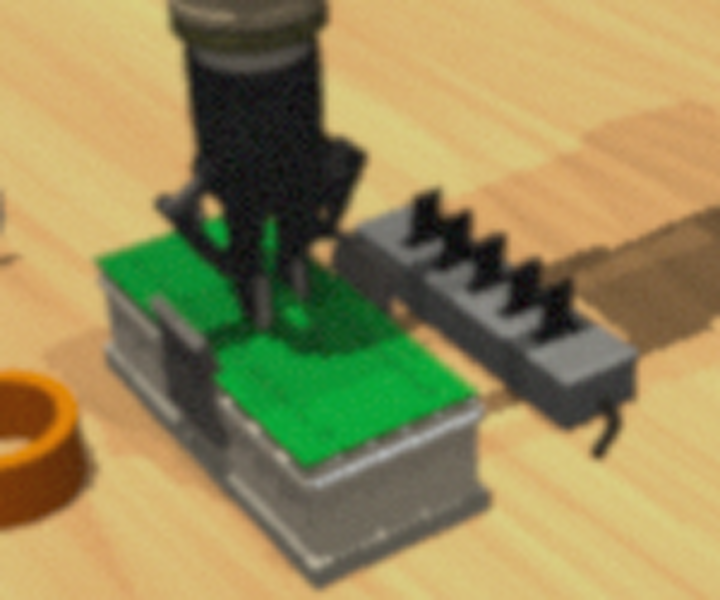

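```bash
python3 -m pendant '[[[0,0,0.1,0],[0,0,0.1,0],[0,0,0,0],[0,0,0,0],[0,0,0,0],[0,0,0,0],[0,0,0,0],[0,0,0,0],[0,0,0,0],[0,0,0,0]]]' | tail -5
python3 -m pendant '[[[0,0,0,0],[0,0,0,0],[0,0,0,0],[0,0,0,0],[0,0,-0.2,0],[0,0,-0.4,0],[0,0,-0.6,0],[0,0,-0.6,0],[0,0,-0.6,0],[0,0,-0.6,0]]]' -0.2 | tail -5
python3 -m pendant '[[[0,0,-0.6,0],[0,0,-0.6,0],[0,0,-0.6,0],[0,0,-0.6,0],[0,0,-0.6,0],[0,0,-0.6,0],[0,0,-0.6,0],[0,0.3,-0.6,0],[0,0.3,-0.6,0],[0,0.3,-0.6,0]]]' -1 | tail -5
python3 - <<'E'
from h import *
b,_=snap('scene'); cv2.imwrite('pics/s17.png',cv2.resize(b[110:235,170:320],(720,600),interpolation=cv2.INTER_CUBIC)[:,:,::-1])
snap('wrist','w17.png')
E
```

```text
time: 83.87
tool_pos: [636.3, -19.5, 66.9]
tcp_rot: [-179.0, -0.1, -3.4]
ft_force: [-2.1, 0.2, 5.8]
finger_gap: 15.8
time: 84.7
tool_pos: [634.0, -20.3, 127.1]
tcp_rot: [-179.0, 0.2, -3.4]
ft_force: [0.1, 0.2, 0.3]
finger_gap: 34.4
time: 85.53
tool_pos: [634.1, -41.0, 263.9]
tcp_rot: [-179.0, -0.1, -3.3]
ft_force: [0.7, -0.0, -0.3]
finger_gap: 0.1
```

View pics/s17.png

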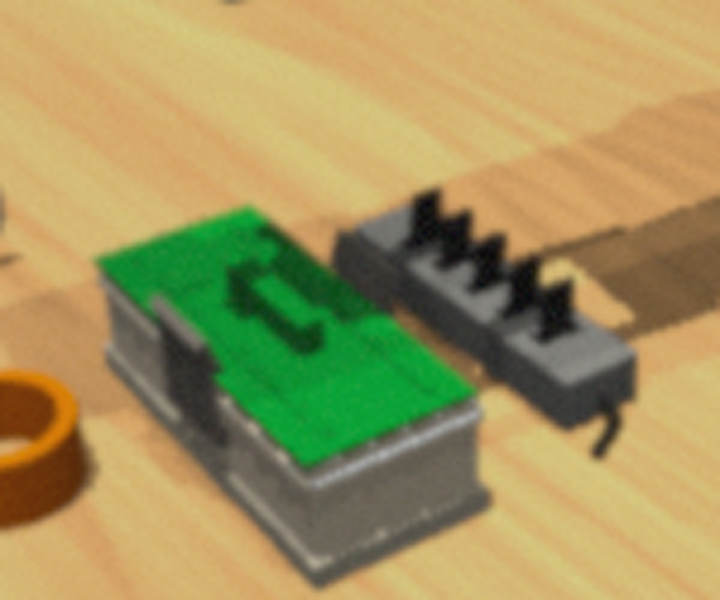

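View pics/w17.png

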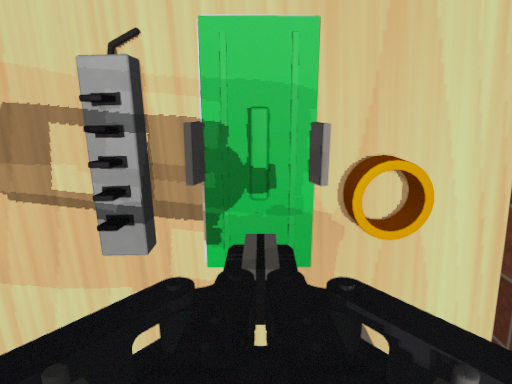

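Run:
```python
import cv2
a=cv2.imread('pics/w17.png'); cv2.imwrite('pics/z.png',cv2.resize(a[110:200,170:350],(800,400),interpolation=cv2.INTER_CUBIC))
from h import *
s=sense();W=cam('wrist',s)
h=cv2.cvtColor(a,cv2.COLOR_BGR2HSV); g=((h[...,0]>45)&(h[...,0]<80)&(h[...,1]>150))
for r in (30,60,90,220,240):
    x=np.where(g[r])[0]; print(r,plane([[x[0],r],[x[-1]+1,r]],W,90).round(1).tolist())
```

```text
30 [[587.1, 98.6, 90.0], [701.1, 92.0, 90.0]]
60 [[585.5, 71.9, 90.0], [699.5, 65.2, 90.0]]
90 [[583.8, 44.2, 90.0], [696.9, 37.5, 90.0]]
220 [[575.8, -88.6, 90.0], [688.9, -95.7, 90.0]]
240 [[574.6, -111.4, 90.0], [687.3, -118.4, 90.0]]
```

View pics/z.png

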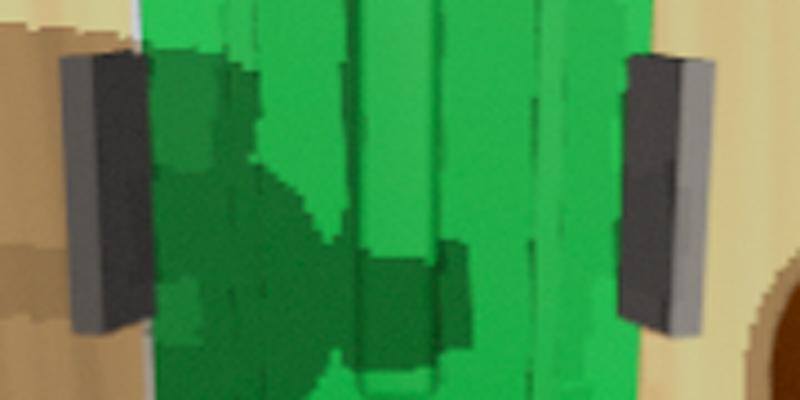

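```bash
python3 -c "
from h import *
shift(635.5,-20,110,-3.5)"
python3 -m pendant '[[[0,-0.3,0.5,0],[0,-0.4,0.7,0],[0,-0.3,0.8,0],[0,-0.1,0.8,0],[0,0,0.8,0],[0,0,0.8,0],[0,0,0.8,0],[0,0,0.7,0],[0,0,0.5,0],[0,0,0,0]]]' -1 | tail -5
python3 -c "
from h import *
shift(635.5,-20,92,-3.5)"
```

```text
at [635.4 -42.1 266.3] [-179.03   -0.4    -3.42] gap 0.2 F [ 0.7 -0.2  0.4]
shift units [-0.12 -0.97  7.83] turn units 0.02
time: 86.47
tool_pos: [628.0, -8.1, 111.1]
tcp_rot: [-178.8, 0.8, -3.3]
ft_force: [-0.3, 0.6, -0.6]
finger_gap: -0.5
at [628.   -8.1 111.1] [-178.83    0.82   -3.32] gap -0.5 F [-0.3  0.6 -0.6]
shift units [0.42 0.59 0.94] turn units 0.04
```

```bash
python3 -m pendant '[[[0.35,0.45,0,0],[0.1,0.1,0.3,0],[0,0,0.3,0],[0,0,0.2,0],[0,0,0,0],[0,0,0,0],[0,0,0,0],[0,0,0,0],[0,0,0,0],[0,0,0,0]]]' -1 | tail -5
python3 -m pendant '[[[0,0,0.1,0],[0,0,0.1,0],[0,0,0.1,0],[0,0,0.1,0],[0,0,0.1,0],[0,0,0.1,0],[0,0,0.1,0],[0,0,0.1,0],[0,0,0.1,0],[0,0,0.1,0]]]' -1 | tail -5
```

```text
time: 87.3
tool_pos: [638.1, -19.9, 94.5]
tcp_rot: [-178.8, 0.7, -3.3]
ft_force: [0.6, -0.4, 0.2]
finger_gap: -0.3
time: 88.13
tool_pos: [639.3, -19.7, 87.1]
tcp_rot: [-178.9, 0.4, -3.3]
ft_force: [-8.6, 0.3, 14.7]
finger_gap: 0.1
```

```bash
python3 -m pendant '[[[-0.1,0,0.2,0],[-0.1,0,0.2,0],[-0.05,0,0.25,0],[-0.05,0,0.25,0],[-0.05,0,0.25,0],[-0.05,0,0.25,0],[-0.05,0,0.25,0],[-0.05,0,0.25,0],[-0.05,0,0.25,0],[-0.05,0,0.25,0]]]' -1 | tail -5
python3 -m pendant '[[[0,0,-0.3,0],[0,0,-0.5,0],[0,0,-0.5,0],[0,0,-0.5,0],[0,0.2,-0.5,0],[0,0.3,-0.5,0],[0,0.3,-0.5,0],[0,0.3,-0.5,0],[0,0.3,-0.5,0],[0,0.3,-0.5,0]]]' -1 | tail -5
python3 - <<'E'
from h import *
a,W=snap('wrist','w18.png'); 
cv2.imwrite('pics/z.png',cv2.resize(a[10:250,140:360],(734,600*800//800),interpolation=cv2.INTER_CUBIC)[:,:,::-1])
b,_=snap('scene'); cv2.imwrite('pics/s18.png',cv2.resize(b[110:235,170:320],(720,600),interpolation=cv2.INTER_CUBIC)[:,:,::-1])
E
```

```text
time: 88.97
tool_pos: [640.3, -19.9, 87.0]
tcp_rot: [-179.1, -1.5, -3.1]
ft_force: [-16.8, 0.5, 31.0]
finger_gap: -0.0
time: 89.8
tool_pos: [634.4, -57.7, 190.1]
tcp_rot: [-179.1, -1.4, -3.1]
ft_force: [0.6, -0.3, -0.2]
finger_gap: -0.2
```

View pics/z.png

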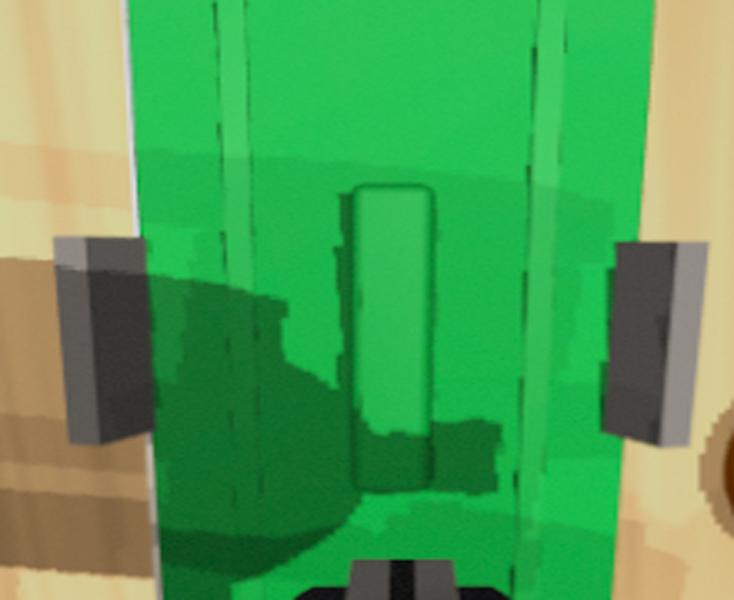

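View pics/s18.png

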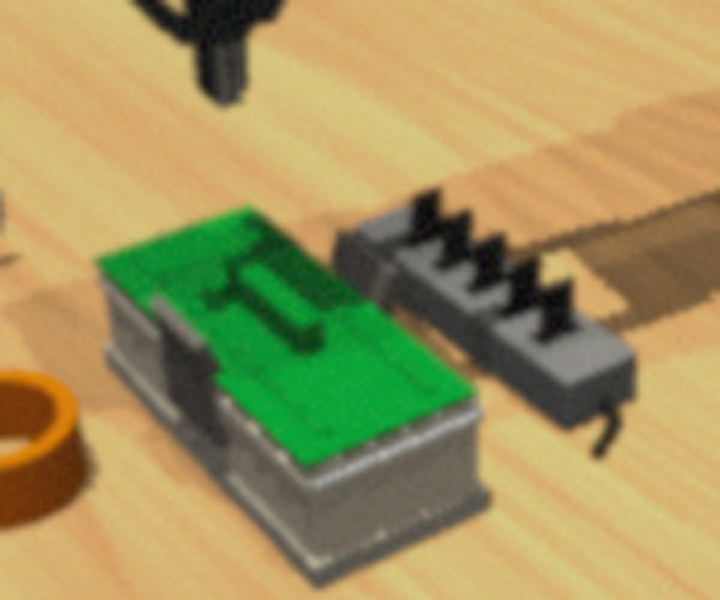

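Run:
```python
from h import *
s=sense();W=cam('wrist',s)
f=lambda p:[140+p[0]*220/734,10+p[1]*240/600]
def d(l,r,z):
    P=plane([f(l),f(r)],W,z); n=np.array([np.cos(np.radians(-3.5)),np.sin(np.radians(-3.5))]); print(z,P[:,:2].round(1).tolist(),'coord',((P[:,:2]-[633.5,-20.7])@n).round(1))
d((86,240),(684,245),116); d((98,440),(662,445),116)
d((146,240),(616,243),93); d((153,430),(603,430),93)
d((139,240),(635,240),90); d((152,430),(622,440),90)
```

```text
116 [[575.7, 11.2], [701.2, 3.0]] coord [-59.6  66.1]
116 [[571.5, -45.7], [696.5, -54.8]] coord [-60.3  65. ]
93 [[583.9, 11.0], [691.6, 4.2]] coord [-51.5  56.5]
93 [[579.2, -48.0], [687.9, -54.6]] coord [-52.5  56.4]
90 [[581.7, 11.1], [696.8, 4.9]] coord [-53.6  61.6]
90 [[578.4, -48.6], [693.2, -58.9]] coord [-53.3  61.9]
```

Run:
```python
import cv2
a=cv2.imread('pics/w17.png'); b=cv2.imread('pics/w14.png')
cv2.imwrite('pics/z.png',cv2.resize(a[50:260,70:165],(362,800)[0:2] if 0 else (270,600),interpolation=cv2.INTER_CUBIC))
cv2.imwrite('pics/z2.png',cv2.resize(b[0:350,0:130],(223,600),interpolation=cv2.INTER_CUBIC))
c=cv2.imread('pics/w_tub.png'); cv2.imwrite('pics/z3.png',cv2.resize(c[120:190,180:390],(800,267),interpolation=cv2.INTER_CUBIC))
```

```text
(no output)
```

View pics/z.png

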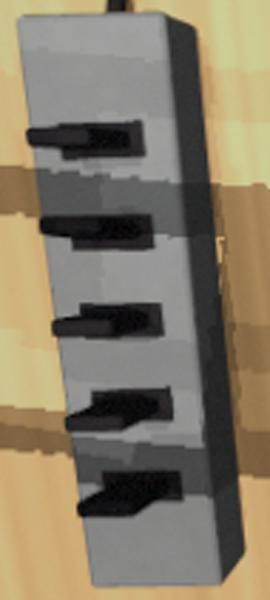

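View pics/z2.png

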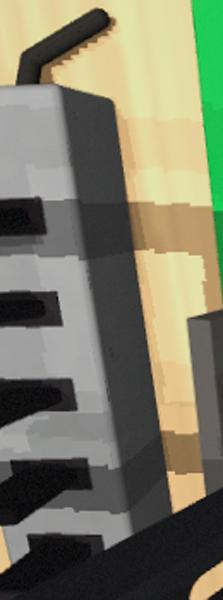

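View pics/z3.png

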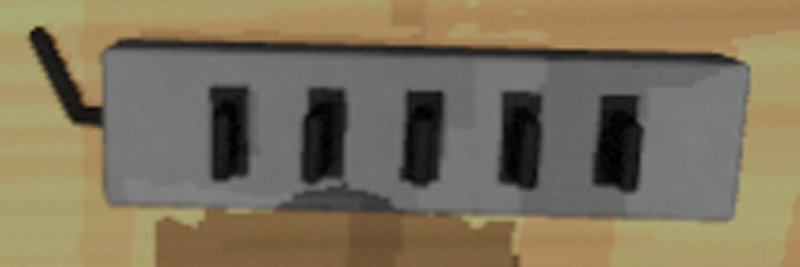

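```bash
python3 -m pendant '[[[0,0,-0.5,0.6],[0,0,-0.5,0.9],[0,0,-0.5,0.9],[0,0,-0.5,0.9],[0,0,-0.5,0.9],[0,0,-0.5,0.9],[0,0,0,0.9],[0,0,0,0.9],[0,0,0,0.9],[0,0,0,0.9]]]' -1 | tail -4
python3 -m pendant '[[[0,0,0,0.9],[0,0,0,0.9],[0,0,0,0.9],[0,0,0,0.9],[0,0.2,0,0.9],[0,0.5,0,0.9],[0,0.6,0,0.9],[0,0.6,0,0.9],[0,0.6,0,0.9],[0,0.6,0,0.9]]]' -1 | tail -4
python3 -c "
from h import *
shift(400,-25,250,-93)"
```

```text
tool_pos: [632.0, -59.3, 249.8]
tcp_rot: [-178.5, -0.3, -44.9]
ft_force: [-0.2, -0.1, -0.0]
finger_gap: 0.1
tool_pos: [569.4, -73.9, 240.4]
tcp_rot: [-179.3, 1.1, -88.2]
ft_force: [-0.1, 0.6, -0.3]
finger_gap: 0.1
at [569.4 -73.9 240.4] [-179.26    1.11  -88.18] gap 0.1 F [-0.1  0.6 -0.3]
shift units [-2.72  8.38 -0.53] turn units 1.05
```

```bash
python3 -m pendant '[[[-0.2,0.6,0,0.3],[-0.3,0.8,0,0.3],[-0.3,0.8,0,0.3],[-0.3,0.8,0,0.15],[-0.3,0.8,0,0],[-0.3,0.8,0,0],[-0.3,0.8,0,0],[-0.3,0.8,0,0],[-0.3,0.8,0,0],[-0.1,0.8,0,0]]]' -1 | tail -4
python3 - <<'E'
from h import *
a,W=snap('wrist','w19.png'); snap('top','t19.png')
E
```

```text
tool_pos: [406.2, -10.5, 233.5]
tcp_rot: [-179.9, 1.3, -93.8]
ft_force: [0.0, 0.1, 0.6]
finger_gap: 0.2
```

View pics/w19.png

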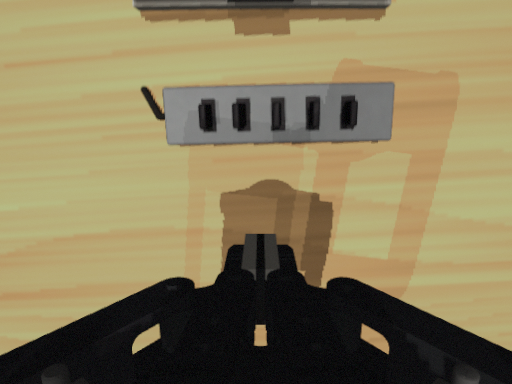

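Run:
```python
from h import *
a=cv2.imread('pics/w19.png'); cv2.imwrite('pics/z.png',cv2.resize(a[75:155,155:405],(800,256),interpolation=cv2.INTER_CUBIC))
b=cv2.imread('pics/t19.png'); cv2.imwrite('pics/z2.png',cv2.resize(b[215:250,245:350],(795,265),interpolation=cv2.INTER_CUBIC))
```

```text
(no output)
```

View pics/z.png

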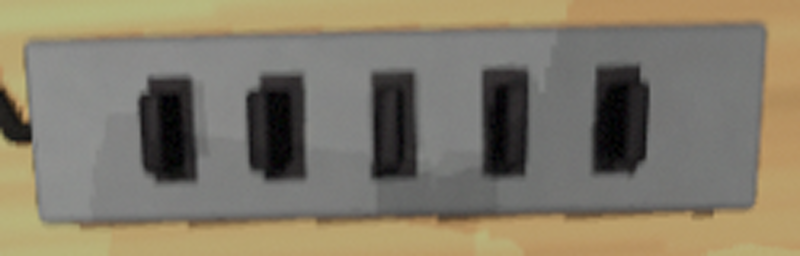

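View pics/z2.png

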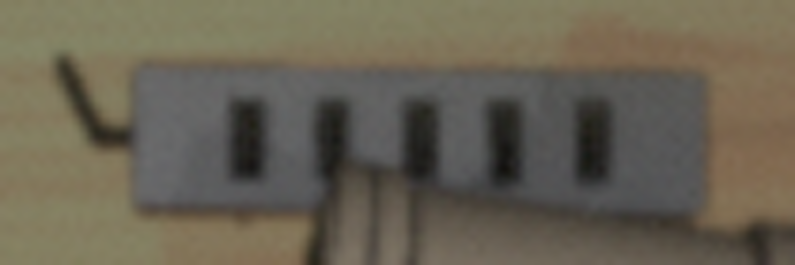

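Run:
```python
from h import *
s=sense();W=cam('wrist',s)
f=lambda x,y:[155+x/3.2,75+y/3.2]
slots=plane([f(x,128) for x in (172.5,282.5,393.5,506,618)],W,40)
tips=plane([f(x,128) for x in (150,258,393,509,639)],W,77)
ends=plane([f(33,130),f(760,118)],W,40)
print('slots',slots.round(1).tolist());print('tips',tips.round(1).tolist());print('ends',ends.round(1).tolist(),np.linalg.norm(ends[0]-ends[1]), ends.mean(0))
print((tips-slots)[:,1])
b=cv2.imread('pics/t19.png'); C=cam('top'); g=lambda x,y:[245+x*105/795,215+y*35/265]
print('top slots',plane([g(x,140) for x in (247,332,420,505,592)],C,40).round(1).tolist(), plane([g(134,140),g(705,140)],C,40).round(1).tolist())
print(plane([g(134,64),g(134,210)],C,40))
corn=plane([f(28,42),f(765,25),f(755,207),f(42,222)],W,40); print(corn.round(1).tolist(),corn.mean(0))
```

```text
slots [[464.4, 44.3, 40.0], [462.0, 8.5, 40.0], [459.7, -27.6, 40.0], [457.4, -63.9, 40.0], [455.2, -100.1, 40.0]]
tips [[465.3, 44.6, 77.0], [463.2, 12.9, 77.0], [460.7, -26.4, 77.0], [458.6, -60.1, 77.0], [456.3, -97.8, 77.0]]
ends [[466.8, 90.3, 40.0], [455.6, -145.9, 40.0]] 236.4257765416223 [461.2247411  -27.78076687  40.        ]
[0.25217106 4.46409025 1.13667982 3.84219661 2.32537684]
top slots [[463.9, 44.5, 40.0], [462.9, 9.1, 40.0], [461.9, -27.6, 40.0], [460.9, -63.0, 40.0], [459.8, -99.3, 40.0]] [[465.3, 91.7, 40.0], [458.4, -146.6, 40.0]]
[[496.95090326  90.74760921  40.        ]
 [436.12241295  92.47706579  40.        ]]
[[494.5, 88.3, 40.0], [484.4, -146.7, 40.0], [427.0, -145.0, 40.0], [436.8, 91.3, 40.0]] [460.66060601 -28.04384887  40.        ]
```

```bash
python3 -c "
from h import *
shift(455,-142,130,-93)"
python3 -m pendant '[[[0.5,-0.2,0.4,-0.1],[0.7,-0.25,0.5,-0.07],[0.7,-0.25,0.5,0],[0.7,-0.25,0.5,0],[0.7,-0.25,0.5,0],[0.7,-0.25,0.5,0],[0.7,-0.25,0.5,0],[0.7,-0.25,0.5,0],[0.6,-0.25,0.5,0],[0.3,-0.1,0.4,0]]]' -1 | tail -5
python3 -c "
from h import *
shift(455,-142,75,-93)"
```

```text
at [405.7 -10.7 233.7] [-179.89    1.32  -93.74] gap 0.4 F [ 1.5 -0.2  0.1]
shift units [ 6.51 -2.88  5.04] turn units -0.16
time: 93.33
tool_pos: [453.1, -143.0, 131.4]
tcp_rot: [-179.4, 1.3, -92.8]
ft_force: [0.2, -0.8, -0.5]
finger_gap: -0.5
at [ 453.1 -143.   131.4] [-179.39    1.33  -92.77] gap -0.5 F [ 0.2 -0.8 -0.5]
shift units [ 0.01 -0.06  2.82] turn units 0.05
```

```bash
python3 -m pendant '[[[0,-0.02,0.3,0],[0,-0.02,0.5,0],[0,0,0.5,0],[0,0,0.5,0],[0,0,0.5,0],[0,0,0.5,0],[0,0,0.5,0],[0,0,0.4,0],[0,0,0.2,0],[0,0,0,0]]]' -1 | tail -5
python3 - <<'E'
from h import *
shift(455,-140,30,-93)
b=snapshot('scene'); cv2.imwrite('pics/s20.png',cv2.resize(b[120:210,210:320],(733,600),interpolation=cv2.INTER_CUBIC)[:,:,::-1]); snap('wrist','w20.png')
E
```

```text
time: 94.17
tool_pos: [453.6, -138.6, 42.7]
tcp_rot: [-179.6, 1.5, -92.7]
ft_force: [0.2, -0.1, 0.2]
finger_gap: 0.1
at [ 453.6 -138.6   42.7] [-179.61    1.47  -92.74] gap 0.1 F [ 0.2 -0.1  0.2]
shift units [ 0.08 -0.07  0.63] turn units 0.06
```

View pics/s20.png

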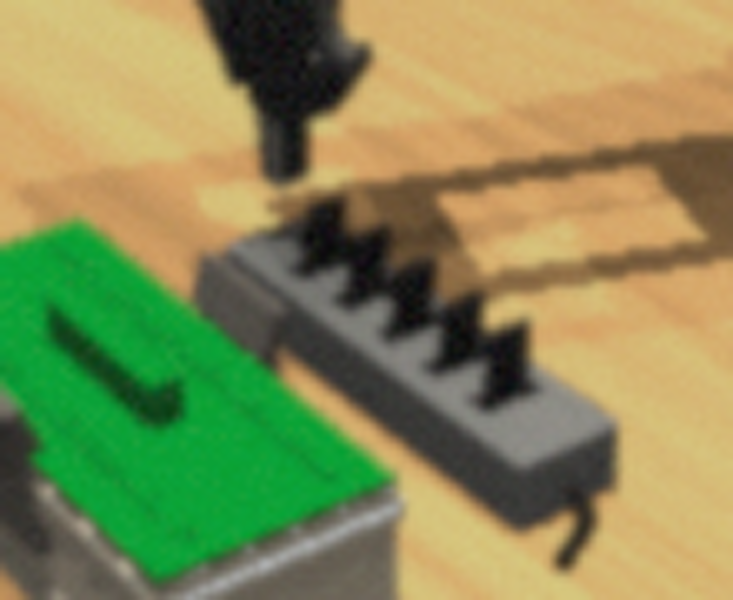

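View pics/w20.png

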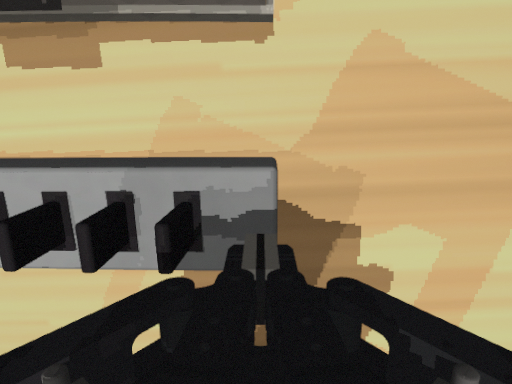

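```bash
python3 -m pendant '[[[0,-0.1,0.2,0],[0,-0.05,0.2,0],[0,0,0.15,0],[0,0,0,0],[0,0,0,0],[0,0,0,0],[0,0,0,0],[0,0,0,0],[0,0,0,0],[0,0,0,0]]]' -1 | tail -5
python3 -c "
from h import *
shift(469,88,29.5,-93)"
```

```text
time: 95.1
tool_pos: [460.1, -140.1, 34.6]
tcp_rot: [-179.3, 1.3, -92.8]
ft_force: [-0.6, -1.0, -0.4]
finger_gap: 0.2
at [ 460.1 -140.1   34.6] [-179.26    1.33  -92.76] gap 0.2 F [-0.6 -1.  -0.4]
shift units [-11.41   0.11   0.52] turn units 0.05
```

```bash
python3 -m pendant '[[[0,0.05,0.15,0],[0,0.05,0.1,0],[-0.2,0,0,0],[-0.3,0,0.01,0],[-0.3,0,0.01,0],[-0.3,0,0.01,0],[-0.3,0,0.01,0],[-0.3,0,0.01,0],[-0.3,0,0.01,0],[-0.3,0,0.01,0]]]' -1 | tail -5
python3 -c "
from h import *
shift(469,88,29.5,-93)"
```

```text
time: 95.93
tool_pos: [460.4, -90.6, 29.0]
tcp_rot: [-179.2, 1.2, -92.8]
ft_force: [0.1, -2.3, 0.4]
finger_gap: 0.1
at [460.4 -90.6  29. ] [-179.22    1.22  -92.79] gap 0.1 F [ 0.1 -2.3  0.4]
shift units [-8.94  0.01  0.16] turn units 0.05
```

Pushing paddle 0 with about 2 N, so the direction is right; I'll carry on with the sweep.

```bash
python3 -m pendant '[[[-0.4,0,0.01,0],[-0.4,0,0.01,0],[-0.4,0,0.01,0],[-0.4,0,0.01,0],[-0.4,0,0.01,0],[-0.4,0,0.01,0],[-0.4,0,0.01,0],[-0.4,0,0.01,0],[-0.4,0,0.01,0],[-0.4,0,0.01,0]]]' -1 | tail -5
python3 -c "
from h import *
shift(469,88,29.5,-93)"
```

```text
time: 96.77
tool_pos: [465.0, -2.2, 29.2]
tcp_rot: [-179.2, 1.2, -92.8]
ft_force: [-0.2, -3.6, -0.2]
finger_gap: -0.1
at [465.   -2.2  29.2] [-179.16    1.17  -92.77] gap -0.1 F [-0.2 -3.6 -0.2]
shift units [-4.52  0.02  0.08] turn units 0.05
```

```bash
python3 -m pendant '[[[-0.4,0,0.01,0],[-0.4,0,0.01,0],[-0.4,0,0.01,0],[-0.4,0,0.01,0],[-0.4,0,0.01,0],[-0.4,0,0.01,0],[-0.4,0,0.01,0],[-0.4,0,0.01,0],[-0.4,0,0.01,0],[-0.4,0,0.01,0]]]' -1 | tail -5
python3 -m pendant '[[[-0.4,0,0,0],[-0.4,0,0,0],[-0.3,0,-0.1,0],[0,0,-0.4,0],[0,0,-0.6,0],[0,0,-0.6,0],[0,0,-0.6,0],[0,0.3,-0.6,0],[0,0.5,-0.6,0],[0,0.5,-0.6,0]]]' -1 | tail -5
python3 -m pendant '[[[0.3,0.6,-0.6,0],[0.5,0.6,-0.6,0],[0.6,0.6,-0.6,0],[0.6,0.3,-0.6,0],[0.6,0,-0.6,0],[0.6,0,-0.5,0],[0.6,0,0,0],[0.5,0,0,0],[0.3,0,0,0],[0,0,0,0]]]' -1 | tail -5
python3 - <<'E'
from h import *
b,_=snap('scene'); cv2.imwrite('pics/s21.png',cv2.resize(b[110:235,170:320],(720,600),interpolation=cv2.INTER_CUBIC)[:,:,::-1]); snap('wrist','w21.png');snap('top','t21.png')
E
```

```text
time: 97.6
tool_pos: [468.6, 87.1, 28.5]
tcp_rot: [-179.2, 1.2, -92.8]
ft_force: [-0.3, -0.4, 0.9]
finger_gap: -0.2
time: 98.43
tool_pos: [440.1, 113.5, 114.1]
tcp_rot: [-179.6, 1.2, -92.6]
ft_force: [-0.1, 0.7, -0.2]
finger_gap: 0.1
time: 99.27
tool_pos: [391.4, 17.9, 196.5]
tcp_rot: [-178.8, 1.2, -92.6]
ft_force: [-0.3, 0.2, 0.3]
finger_gap: -0.0
```

View pics/s21.png

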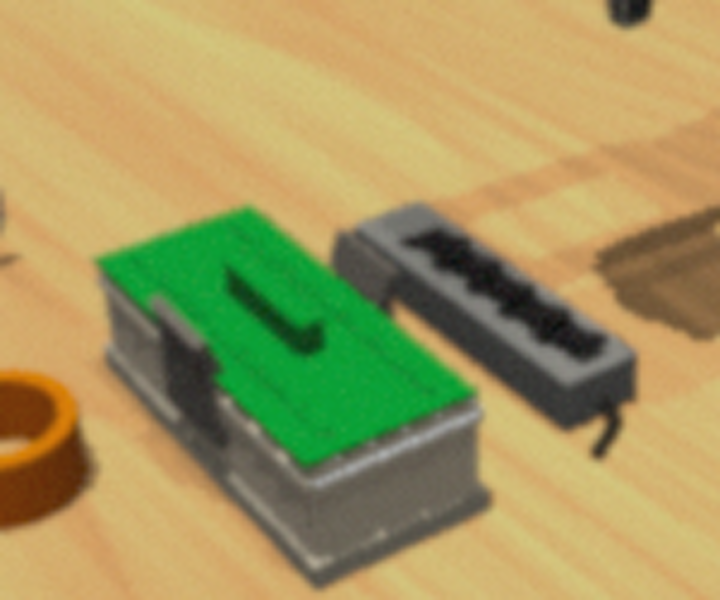

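View pics/w21.png

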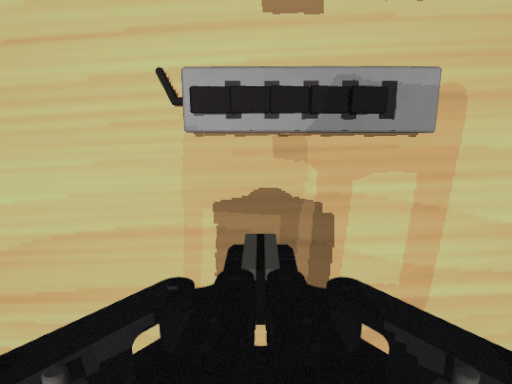

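View pics/t21.png

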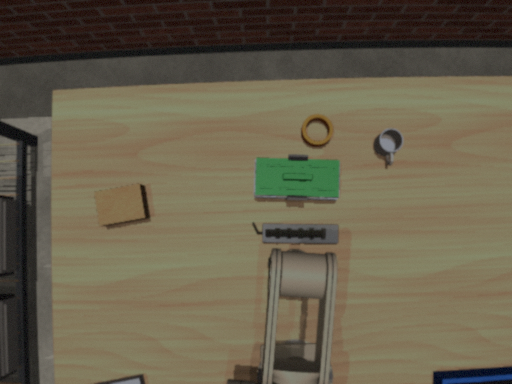

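```bash
python3 -c "
from h import *
print(sense()['ft_force'].round(1)); print(hand_in())"
```

```text
[0.3 0.3 0.7]
the job is handed in; nothing more can be done
None
```

I put the three jars that were on the bench into the tub, pressed the lid on until both clips snapped, then swept all five switches off in one stroke. I handed the job in at about 99 s.

**Jars:** All three stood upright in the tub before the lid went on, and no others were visible on the bench.

**Lid:** My first grip closed on nothing. The closed fingertips sit about 26 mm higher than the reported TCP, so I corrected for that and gripped the bar on the second try. After pressing the lid home I pushed down on the bar with 31 N and it did not move any further. In the wrist image both clips stand upright, with noses about 108 mm apart against 108 nominal. The lid sits slightly off-centre, so one clip overlaps it by only about 1.5–2 mm, against about 5 mm on the other.

**Switches:** All five paddles lie flat in the last images. I took the off direction from their slight lean and started the sweep from that end.

**Bystanders:** The carton, tape roll and mug look unmoved in the last top view.

**Checks that disagreed:**
- The tub centre measured about 3 mm apart between views.
- The tool tilted by up to about 8° during fast moves. I brought that down to about 1° before handling the lid.

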